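Load the LED burn-in station and bring the dimmer to its preset

ROBOT

A 6-joint arm with a two-finger parallel gripper is mounted at the origin on the work surface. World frame = base frame: x ahead of the robot, y to its left, z up, the work surface at z = 0. Lengths are in m, angles in rad, forces in N, time in s.
With the tool pointing down it reaches from about 0.375 to 0.9 m from the base axis. Payload 3.1 kg.
Tool frame: the origin (TCP) lies at the centre of the arm's flange, where the gripper is bolted on; the fingertips stand tip_reach ahead of it and the grasp point (between the pads) lies 164 mm ahead of it (tip_reach is the distance from the TCP to the fingertips, in m); z points along the fingers, y is the direction in which the jaws open and shut (so a half turn about z gives the same grasp; the last joint's range is limited). The gripper opens to 87 mm and grips with 3 to 60 N. Pads are 19 mm wide; open, the fingers measure 117 mm over their backs; the gripper's body (75 mm by 190 mm) begins 51 mm behind the grasp point.
Start: joints at [1.125, 0.527, 1.433, -0, 1.181, -0.178], TCP at [0.165, 0.603, 0.405] pointing down, gripper open.
Joint ranges: [-3.08, 3.08], [-0.75, 2.2], [0.22, 2.44], [-1.43, 4.57], [0, 2.65], [-2.85, 2.85]. Speed limits (rad/s): [2.79, 2.79, 3.14, 3.14, 3.14, 3.14].

INTERFACE

Orientations are given as a unit quaternion [x, y, z, w].
In Python, from rig import get_obs, camera, hand_in, tip_reach gives the robot as it stands. The module is installed in compiled form; this text tells all that it offers.
- The arm moves only by the tool servo_tool, never from a script. Its argument "steps" is one flat list of numbers, 5 for each row, row after row: the finger opening in m, from 0 to 0.087, then the shift along the tool's x, y, z in m, then the turn about the tool's z in rad. A call has 1 to 12 rows; each row is the pose to reach, as a shift and turn from the pose commanded when the call began, along the tool's axes at that moment; what a row does not reach only later rows make up. A row lasts 1/8 s, in which the tool goes at most 62.5 mm and 10.7 degrees, less where a joint would pass 70% of its speed; a pose out of reach is approached as far as the arm can. A call with a gripper value outside its range is refused whole. The fingers move at their own pace and stop on an object; "force" is the grip in N (left out, the last holds). Time passes only in rows, so rows that repeat a pose let the fingers close. It gives the time, the measured TCP pose, the force and the opening at its end, in the units of the state.
- get_obs(): the state, without advancing time (a new reading comes with each control period).
- camera(name): name is "side" or "top"; returns a dict with "pixels" (384x512x3 uint8, blue, green, red), "vertical_fov" (degrees; the focal length in pixels is half the picture's height over the tangent of half this angle, whatever the lens; pixels are square), "cx", "cy" (the principal point, pixels), "T" (4x4, takes a point from camera to world coordinates). Camera axes: x right, y up, looking along -z (the intrinsics and any distortion apply to the point x, -y, -z); pixel columns grow to the right and rows downward; lengths in m; the calibration is good to about 2 mm. A picture is of the moment at which its call begins. There is no depth.
- hand_in(): hands the job in, once; it reports no verdict.
The state is a dict: "time": time; "q": joint angles; "joint_velocities": joint speeds; "joint_torque": joint torques, N m; "position": TCP position; "tool_rot": TCP orientation; "ft_force": force on the tool from outside, world axes, zero at the start; "moment": the same for the moment, N m; "grip_width": finger opening in m.
Only numpy, scipy, OpenCV 4.12 (cv2) and the standard library are available. Lean on these libraries where they do the work, as an engineer would, in place of code of your own. Each camera call takes 0.05 s, during which the arm holds its last target.

TASK

First pull the dimmer lever all the way back to off. With the dimmer off, clear the modules of last run out of the test blocks and set them down side by side in the grey tray, and seat every new LED module from the bench fully home, lens up, in a free test block whose pocket has the shape of its plate. Then run the dimmer lever up to full for two seconds so that all modules strike, and last bring it back to line up with the steel preset pointer and let go; do not move the pointer, never handle a module while the dimmer is up, and leave the other things on the bench where they are.

Things in the scene. Friction and masses are not known exactly. Their poses are not given: they have to be found in the camera images.
- round_new1: New round LED module: flat round aluminium plate, diameter 54 mm, 8 mm thick, with an upright black lens barrel, diameter 28 mm, 26 mm tall, on its centre (34 mm tall in all); about 90 g. Origin: centre of its underside, z up through the barrel. Starts standing loose on the bench in front of the test blocks; may be absent.
- round_new2: New round LED module: flat round aluminium plate, diameter 54 mm, 8 mm thick, with an upright black lens barrel, diameter 28 mm, 26 mm tall, on its centre (34 mm tall in all); about 90 g. Origin: centre of its underside, z up through the barrel. Starts standing loose on the bench in front of the test blocks; may be absent.
- round_new3: New round LED module: flat round aluminium plate, diameter 54 mm, 8 mm thick, with an upright black lens barrel, diameter 28 mm, 26 mm tall, on its centre (34 mm tall in all); about 90 g. Origin: centre of its underside, z up through the barrel. Starts standing loose on the bench in front of the test blocks; may be absent.
- square_new1: New square LED module: flat square aluminium plate, 46 x 46 mm, 8 mm thick, with an upright black lens barrel, diameter 28 mm, 26 mm tall, on its centre (34 mm tall in all); about 90 g. Origin: centre of its underside, z up through the barrel, x and y parallel to the sides of the plate. Starts standing loose on the bench in front of the test blocks, at any yaw; may be absent.
- square_new2: New square LED module: flat square aluminium plate, 46 x 46 mm, 8 mm thick, with an upright black lens barrel, diameter 28 mm, 26 mm tall, on its centre (34 mm tall in all); about 90 g. Origin: centre of its underside, z up through the barrel, x and y parallel to the sides of the plate. Starts standing loose on the bench in front of the test blocks, at any yaw; may be absent.
- round_old: LED module of last run, round. It starts seated in one of the round test blocks (it may be absent). Same build, size and origin as the new round ones.
- square_old: LED module of last run, square. It starts seated in one of the square test blocks (it may be absent). Same build, size and origin as the new square ones.
- round_block1_pocket (a point): Centre of the pocket's mouth in a fixed aluminium heat-sink test block (76 x 76 mm, 30 mm tall, bolted to the bench). Pocket: round, diameter 57 mm, 6 mm deep, chamfered, open at the top; z up. A seated module's underside lies 6 mm below this point and its plate stands 2 mm proud.
- round_block2_pocket (a point): Centre of the pocket's mouth in a fixed aluminium heat-sink test block (76 x 76 mm, 30 mm tall, bolted to the bench). Pocket: round, diameter 57 mm, 6 mm deep, chamfered, open at the top; z up. A seated module's underside lies 6 mm below this point and its plate stands 2 mm proud.
- round_block3_pocket (a point): Centre of the pocket's mouth in a fixed aluminium heat-sink test block (76 x 76 mm, 30 mm tall, bolted to the bench). Pocket: round, diameter 57 mm, 6 mm deep, chamfered, open at the top; z up. A seated module's underside lies 6 mm below this point and its plate stands 2 mm proud.
- square_block1_pocket (a point): Centre of the pocket's mouth in a fixed aluminium heat-sink test block (76 x 76 mm, 30 mm tall, bolted to the bench). Pocket: square, 49 x 49 mm, sides parallel to the point's x and y, 6 mm deep, chamfered, open at the top; z up. A seated module's underside lies 6 mm below this point and its plate stands 2 mm proud.
- square_block2_pocket (a point): Centre of the pocket's mouth in a fixed aluminium heat-sink test block (76 x 76 mm, 30 mm tall, bolted to the bench). Pocket: square, 49 x 49 mm, sides parallel to the point's x and y, 6 mm deep, chamfered, open at the top; z up. A seated module's underside lies 6 mm below this point and its plate stands 2 mm proud.
- tray_in (a point): Centre of the inner floor (5 mm or less above the bench) of the fixed grey open tray for tested modules: inside 162 mm along the point's x, 102 mm along its y; walls 4 mm thick, rim 30 mm above the bench. Empty at the start.
- lever_knob (a point): Centre of the black grip on the end of the dimmer lever: a cylinder of diameter 24 mm and length 26 mm, its axis along y (the hinge axis of the dimmer). The lever is a 10 mm rod; the grip lies 100 mm from the hinge. The point's z points along the lever, away from the hinge.
- dimmer_hinge (a point): Point on the hinge axis in the middle of the lever, 50 mm above the bench; its x axis is the direction in which the lever goes up from off, its y axis the hinge axis. The dimmer's housing is a fixed grey box 130 x 90 mm, 50 mm tall; the black half-round scale beside the lever on its +y side rises to 96 mm above the bench.
- lever (a joint): Angle of the dimmer lever (rad): 0 = off, against its stop, leaning 0.6 rad from vertical towards the robot; 0.6 = upright; 1.2 = full, against its other stop, leaning 0.6 rad away. Friction (about 2 N at the grip) keeps it where it is left.
- preset (a joint): Angle of the preset pointer (rad), on the same hinge axis and with the same zero and direction as the lever: the lever matches the preset when both angles are equal. It is stiff and must not be moved.
- preset_tip (a point): Outer end of the thin steel preset pointer, 62 mm from the hinge axis and 26 mm to the +y side of the lever, on the black scale; the point's z points along the pointer.
- flux_jar: White jar, diameter 48 mm, 60 mm tall. Bystander. Origin: centre of its underside.
- driver_bit: Steel driver bit standing on end, diameter 18 mm, 30 mm tall. Bystander. Origin: centre of its underside.

How it is judged:
On the way, in this order (a step that is already met when the one before it is completed fails the run):
1. the dimmer lever is at off (value of joint lever below 0.08 rad), for 0.2 s.
2. with the dimmer off, all old modules are in the tray and all new ones seated in matching pockets (value of joint lever below 0.08 rad and x of round_old in the frame of tray_in between -0.072 and 0.072 m and y of round_old in the frame of tray_in between -0.044 and 0.044 m and z of each of round_old, square_old in the frame of tray_in below 0.03 m and linear speed of each of round_old, square_old, round_new1, round_new2, round_new3, square_new1, square_new2 below 0.02 m/s and x of square_old in the frame of tray_in between -0.072 and 0.072 m and y of square_old in the frame of tray_in between -0.044 and 0.044 m and ((horizontal distance between round_new1 and round_block1_pocket below 0.004 m and z of round_new1 in the frame of round_block1_pocket between -0.009 and -0.0035 m and angle between round_new1's own z axis and vertical below 0.06 rad) or (horizontal distance between round_new1 and round_block2_pocket below 0.004 m and z of round_new1 in the frame of round_block2_pocket between -0.009 and -0.0035 m and angle between round_new1's own z axis and vertical below 0.06 rad) or (horizontal distance between round_new1 and round_block3_pocket below 0.004 m and z of round_new1 in the frame of round_block3_pocket between -0.009 and -0.0035 m and angle between round_new1's own z axis and vertical below 0.06 rad)) and ((horizontal distance between round_new2 and round_block1_pocket below 0.004 m and z of round_new2 in the frame of round_block1_pocket between -0.009 and -0.0035 m and angle between round_new2's own z axis and vertical below 0.06 rad) or (horizontal distance between round_new2 and round_block2_pocket below 0.004 m and z of round_new2 in the frame of round_block2_pocket between -0.009 and -0.0035 m and angle between round_new2's own z axis and vertical below 0.06 rad) or (horizontal distance between round_new2 and round_block3_pocket below 0.004 m and z of round_new2 in the frame of round_block3_pocket between -0.009 and -0.0035 m and angle between round_new2's own z axis and vertical below 0.06 rad)) and ((horizontal distance between round_new3 and round_block1_pocket below 0.004 m and z of round_new3 in the frame of round_block1_pocket between -0.009 and -0.0035 m and angle between round_new3's own z axis and vertical below 0.06 rad) or (horizontal distance between round_new3 and round_block2_pocket below 0.004 m and z of round_new3 in the frame of round_block2_pocket between -0.009 and -0.0035 m and angle between round_new3's own z axis and vertical below 0.06 rad) or (horizontal distance between round_new3 and round_block3_pocket below 0.004 m and z of round_new3 in the frame of round_block3_pocket between -0.009 and -0.0035 m and angle between round_new3's own z axis and vertical below 0.06 rad)) and ((horizontal distance between square_new1 and square_block1_pocket below 0.004 m and z of square_new1 in the frame of square_block1_pocket between -0.009 and -0.0035 m and angle between square_new1's own z axis and vertical below 0.06 rad) or (horizontal distance between square_new1 and square_block2_pocket below 0.004 m and z of square_new1 in the frame of square_block2_pocket between -0.009 and -0.0035 m and angle between square_new1's own z axis and vertical below 0.06 rad)) and ((horizontal distance between square_new2 and square_block1_pocket below 0.004 m and z of square_new2 in the frame of square_block1_pocket between -0.009 and -0.0035 m and angle between square_new2's own z axis and vertical below 0.06 rad) or (horizontal distance between square_new2 and square_block2_pocket below 0.004 m and z of square_new2 in the frame of square_block2_pocket between -0.009 and -0.0035 m and angle between square_new2's own z axis and vertical below 0.06 rad))), for 0.2 s.
3. the lever is at full for a good second and a half (value of joint lever above 1.12 rad), for 1.5 s.
4. the lever lines up with the preset pointer (angle between the z axis of lever_knob and the z axis of preset_tip, either way round below 0.08 rad), for 0.2 s.
At the end, for the whole second after the job is handed in: Every new module lies upright in a pocket of its own shape, within 4 mm of the pocket's centre and at least 3.5 mm deep; every old module lies at rest on the floor of the tray (not stacked); the lever is within 0.08 rad of the preset pointer and at rest; nothing is held (x of round_old in the frame of tray_in between -0.072 and 0.072 m and y of round_old in the frame of tray_in between -0.044 and 0.044 m and z of each of round_old, square_old in the frame of tray_in below 0.03 m and linear speed of each of round_old, square_old, round_new1, round_new2, round_new3, square_new1, square_new2 below 0.02 m/s and x of square_old in the frame of tray_in between -0.072 and 0.072 m and y of square_old in the frame of tray_in between -0.044 and 0.044 m and ((horizontal distance between round_new1 and round_block1_pocket below 0.004 m and z of round_new1 in the frame of round_block1_pocket between -0.009 and -0.0035 m and angle between round_new1's own z axis and vertical below 0.06 rad) or (horizontal distance between round_new1 and round_block2_pocket below 0.004 m and z of round_new1 in the frame of round_block2_pocket between -0.009 and -0.0035 m and angle between round_new1's own z axis and vertical below 0.06 rad) or (horizontal distance between round_new1 and round_block3_pocket below 0.004 m and z of round_new1 in the frame of round_block3_pocket between -0.009 and -0.0035 m and angle between round_new1's own z axis and vertical below 0.06 rad)) and ((horizontal distance between round_new2 and round_block1_pocket below 0.004 m and z of round_new2 in the frame of round_block1_pocket between -0.009 and -0.0035 m and angle between round_new2's own z axis and vertical below 0.06 rad) or (horizontal distance between round_new2 and round_block2_pocket below 0.004 m and z of round_new2 in the frame of round_block2_pocket between -0.009 and -0.0035 m and angle between round_new2's own z axis and vertical below 0.06 rad) or (horizontal distance between round_new2 and round_block3_pocket below 0.004 m and z of round_new2 in the frame of round_block3_pocket between -0.009 and -0.0035 m and angle between round_new2's own z axis and vertical below 0.06 rad)) and ((horizontal distance between round_new3 and round_block1_pocket below 0.004 m and z of round_new3 in the frame of round_block1_pocket between -0.009 and -0.0035 m and angle between round_new3's own z axis and vertical below 0.06 rad) or (horizontal distance between round_new3 and round_block2_pocket below 0.004 m and z of round_new3 in the frame of round_block2_pocket between -0.009 and -0.0035 m and angle between round_new3's own z axis and vertical below 0.06 rad) or (horizontal distance between round_new3 and round_block3_pocket below 0.004 m and z of round_new3 in the frame of round_block3_pocket between -0.009 and -0.0035 m and angle between round_new3's own z axis and vertical below 0.06 rad)) and ((horizontal distance between square_new1 and square_block1_pocket below 0.004 m and z of square_new1 in the frame of square_block1_pocket between -0.009 and -0.0035 m and angle between square_new1's own z axis and vertical below 0.06 rad) or (horizontal distance between square_new1 and square_block2_pocket below 0.004 m and z of square_new1 in the frame of square_block2_pocket between -0.009 and -0.0035 m and angle between square_new1's own z axis and vertical below 0.06 rad)) and ((horizontal distance between square_new2 and square_block1_pocket below 0.004 m and z of square_new2 in the frame of square_block1_pocket between -0.009 and -0.0035 m and angle between square_new2's own z axis and vertical below 0.06 rad) or (horizontal distance between square_new2 and square_block2_pocket below 0.004 m and z of square_new2 in the frame of square_block2_pocket between -0.009 and -0.0035 m and angle between square_new2's own z axis and vertical below 0.06 rad)) and angle between the z axis of lever_knob and the z axis of preset_tip, either way round below 0.08 rad and velocity of joint lever between -0.05 and 0.05 rad/s); the robot touches nothing.
It fails at once if a module is handled while the dimmer is up (lever above 0.2 rad) (value of joint lever above 0.2 rad and (contact force between the fingers and round_new1 above 1 N or contact force between the fingers and round_new2 above 1 N or contact force between the fingers and round_new3 above 1 N or contact force between the fingers and square_new1 above 1 N or contact force between the fingers and square_new2 above 1 N or contact force between the fingers and round_old above 1 N or contact force between the fingers and square_old above 1 N)).
It fails at once if the preset pointer is moved by more than 6 mm (distance of preset_tip from where it was at the start of the episode above 0.006 m).
It fails at once if a bystander is pushed more than 50 mm away (distance of any of flux_jar, driver_bit from where it was at the start of the episode above 0.05 m).
Of round_new1, round_new2, round_new3, square_new1, square_new2 only 3 to 5 are there at a start; the rules pass over those that are not, and their reading is None.
Of round_old, square_old only 1 to 2 are there at a start; the rules pass over those that are not, and their reading is None.
At some moment in a run one of round_new1, round_new2, round_new3, square_new1, square_new2 may be knocked a few centimetres aside while the robot is not near it.
Once in a run the grip may slacken for a moment while it holds something.
It also fails if it takes over 210 s, if anything falls off the work surface, if the arm or the gripper's body presses on something with over 40 N, if the wrist force passes 120 N, or if a joint passes its speed limit or range.

## Working session

There is one attempt and no reset: what is moved stays moved. The work goes in short steps, Python scripts to look and compute and a tool call to move; the robot and the scene stay as the last step left them, time stands still between calls to the robot, and variables do not carry over. Pictures are saved under pics/ and viewed, and the job is handed in when it is done.

Besides the shell and the picture viewer there is one more tool, called after "Call:" by a JSON object that holds its "op" and its "data". servo_tool: Moves the arm, as the interface text tells. Its arguments: {"type":"object","properties":{"steps":{"type":"array"},"force":{"type":"number"}},"required":["steps"]}

```bash
mkdir -p pics; python3 - <<'E'
from rig import get_obs, camera, tip_reach
import cv2,numpy as np
print(tip_reach, get_obs())
for n in ("side","top"):
    c=camera(n); cv2.imwrite(f"pics/{n}0.png",cv2.resize(c["pixels"],(800,600),interpolation=cv2.INTER_CUBIC))
    cv2.imwrite(f"pics/{n}0_raw.png",c["pixels"])
    print(n,{k:v for k,v in c.items() if k!="pixels"})
E
```

```text
0.1822 {'time': 0.0, 'q': array([ 1.12452145e+00,  5.28479836e-01,  1.43390604e+00,  6.06655179e-06,
        1.18138181e+00, -1.78499362e-01]), 'joint_velocities': array([-0.00212325, -0.0007076 ,  0.00076561, -0.00040606,  0.00102848,
        0.00121888]), 'joint_torque': array([-1.24405702e-03, -4.40055907e+01, -1.76587254e+01,  6.31486997e-02,
        5.85576030e-02, -1.91385629e-04]), 'position': array([0.16518728, 0.60242064, 0.40376161]), 'tool_rot': array([ 1.33489171e-01,  9.91049675e-01, -1.03401930e-03, -3.36896091e-04]), 'ft_force': array([ 0.33116894, -0.47181838,  0.2510347 ]), 'moment': array([-0.01270218,  0.02070036, -0.00593218]), 'grip_width': 0.08714033916892405}
side {'vertical_fov': 56.17953103645236, 'cx': 258.89852482644415, 'cy': 187.8618639533064, 'T': array([[ 0.98643124,  0.11289596, -0.11919691,  0.42831221],
       [-0.16409578,  0.65546051, -0.73718661, -0.66979634],
       [-0.00509652,  0.74674361,  0.66509248,  0.69645123],
       [ 0.        ,  0.        ,  0.        ,  1.        ]])}
top {'vertical_fov': 43.272748627407104, 'cx': 251.97289044298893, 'cy': 200.79960822258397, 'T': array([[ 0.0117176 ,  0.99838466, -0.05559467,  0.49198731],
       [-0.99951316,  0.01330239,  0.02822219,  0.01054395],
       [ 0.02891615,  0.05523691,  0.99805448,  1.33720509],
       [ 0.        ,  0.        ,  0.        ,  1.        ]])}
```

View pics/top0.png

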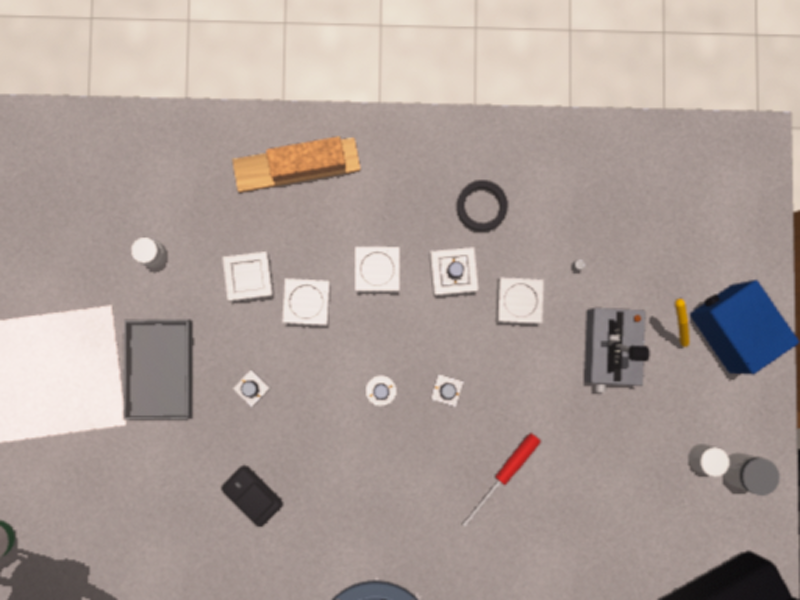

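View pics/side0.png

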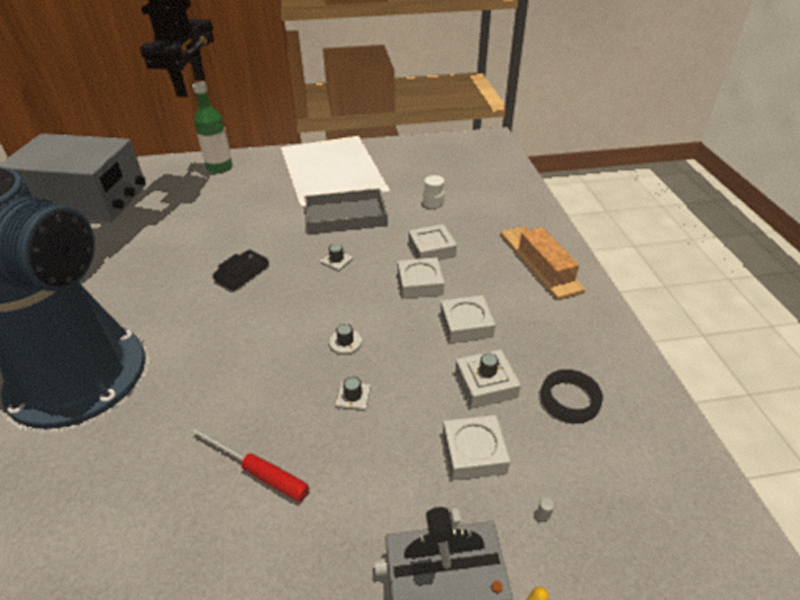

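```bash
cat > h.py <<'E'
import numpy as np,cv2
from rig import get_obs,camera
def K(c):
    f=192/np.tan(np.radians(c["vertical_fov"])/2)
    return f,c["cx"],c["cy"]
def ray(c,u,v):
    f,cx,cy=K(c); d=np.array([(u-cx)/f,-(v-cy)/f,-1.]); T=c["T"]
    return T[:3,3],T[:3,:3]@d
def at_z(c,u,v,z):
    o,d=ray(c,u,v); return o+d*(z-o[2])/d[2]
def proj(c,p):
    f,cx,cy=K(c); T=c["T"]; q=T[:3,:3].T@(np.asarray(p)-T[:3,3])
    return np.array([cx-f*q[0]/q[2],cy+f*q[1]/q[2]])
def tri(rays):
    A=np.zeros((3,3));b=np.zeros(3)
    for o,d in rays:
        d=d/np.linalg.norm(d);M=np.eye(3)-np.outer(d,d);A+=M;b+=M@o
    p=np.linalg.solve(A,b)
    return p,[np.linalg.norm(np.cross(p-o,d/np.linalg.norm(d))) for o,d in rays]
def crop(im,x0,y0,x1,y1,name,s):
    cv2.imwrite(name,cv2.resize(im[y0:y1,x0:x1],None,fx=s,fy=s,interpolation=cv2.INTER_CUBIC))
E
python3 - <<'E'
from h import *
import pickle
t=camera("top");s=camera("side");pickle.dump((t,s),open("c0.pkl","wb"))
crop(t["pixels"],135,150,310,265,"pics/t1.png",4.5)
crop(t["pixels"],300,150,440,260,"pics/t2.png",5.4)
crop(s["pixels"],235,310,345,384,"pics/s1.png",7)
crop(s["pixels"],190,110,350,310,"pics/s2.png",3)
E
```

```text
(no output)
```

View pics/t1.png

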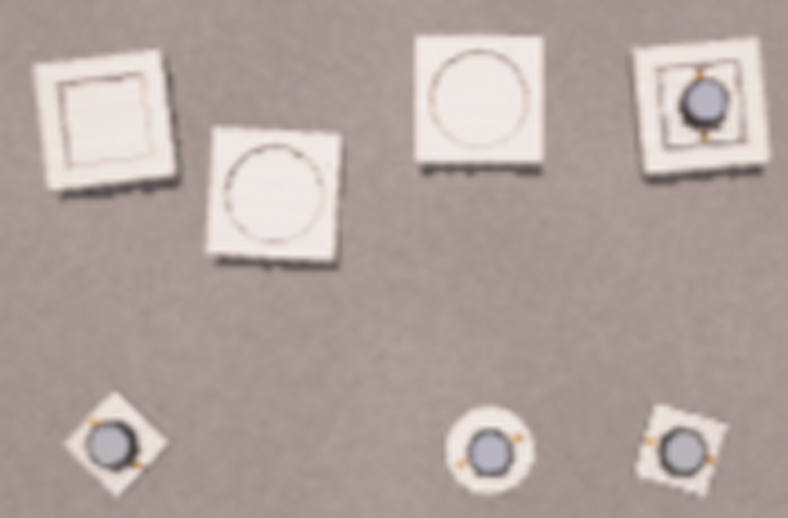

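View pics/t2.png

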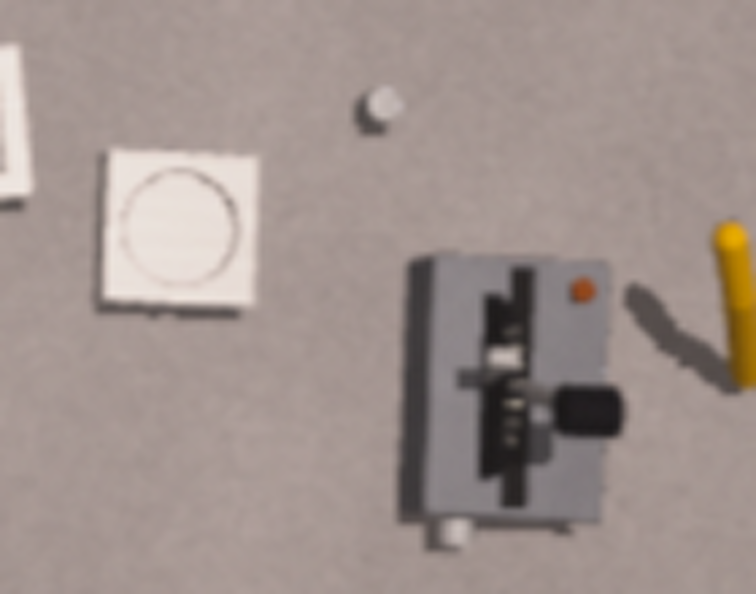

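View pics/s1.png

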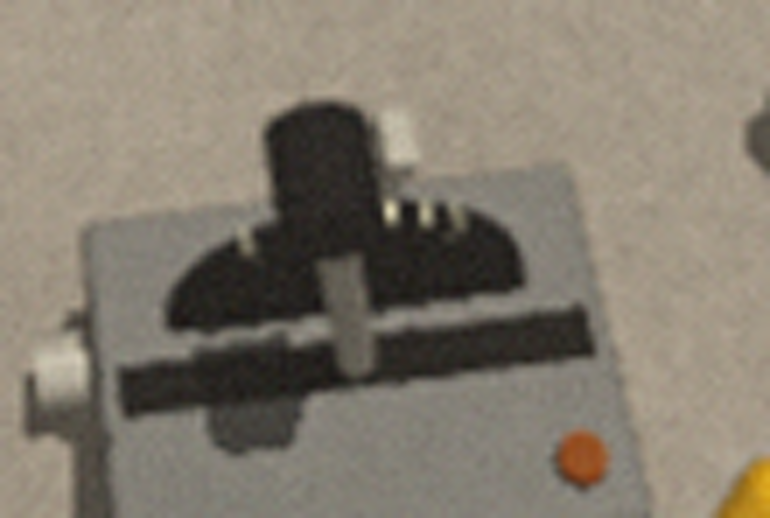

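View pics/s2.png

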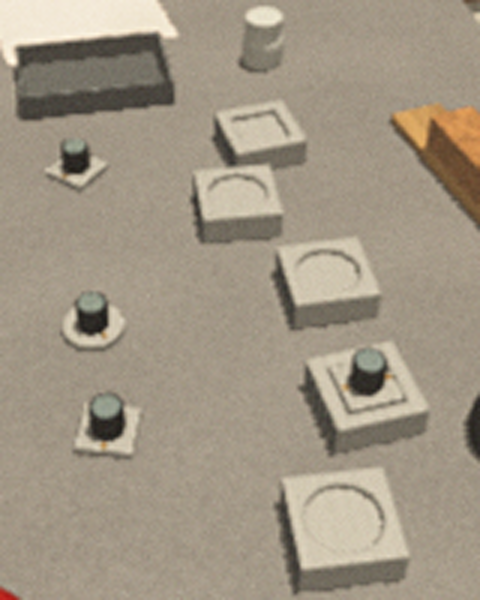

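```bash
cat > meas.py <<'E'
from h import *
def blobs(t, thr=195):
    g=cv2.cvtColor(t["pixels"],cv2.COLOR_BGR2GRAY)
    S=4
    G=cv2.resize(g,None,fx=S,fy=S,interpolation=cv2.INTER_CUBIC)
    m=(G>thr).astype(np.uint8)
    cs,_=cv2.findContours(m,cv2.RETR_EXTERNAL,cv2.CHAIN_APPROX_NONE)
    out=[]
    for c in cs:
        a=cv2.contourArea(c)/S/S
        if 150<a<1500:
            h=cv2.convexHull(c); (cx,cy),(w,hh),ang=cv2.minAreaRect(h)
            M=cv2.moments(h)
            f=lambda x,y:((x+.5)/S-.5,(y+.5)/S-.5)
            out.append(dict(a=a,rect=f(cx,cy),wh=(w/S,hh/S),ang=ang,cen=f(M["m10"]/M["m00"],M["m01"]/M["m00"]),box=[f(*p) for p in cv2.boxPoints(((cx,cy),(w,hh),ang))],ha=cv2.contourArea(h)/S/S))
    return out
if __name__=="__main__":
    import pickle
    t,s=pickle.load(open("c0.pkl","rb"))
    g=cv2.cvtColor(t["pixels"],cv2.COLOR_BGR2GRAY); print(g[200:210,200:210].mean(), g[175,165])
    for b in blobs(t):
        z=0.030 if b["ha"]>500 else 0.008
        P=at_z(t,*b["rect"],z); C=at_z(t,*b["cen"],z)
        B=np.array([at_z(t,*p,z)[:2] for p in b["box"]])
        e=B[1]-B[0]; e2=B[2]-B[1]
        print("px",np.round(b["cen"],1),"a",round(b["a"]),"rect",np.round(P[:2],4),"cen",np.round(C[:2],4),"sides",np.round([np.linalg.norm(e),np.linalg.norm(e2)],4),"yaw",round(np.degrees(np.arctan2(e[1],e[0]))%90,1))
E
python3 meas.py
```

```text
197.36 231
px [457.3 295.2] a 240 rect [ 0.3131 -0.5955] cen [ 0.313  -0.5959] sides [0.0491 0.0481] yaw 62.5
px [243.4 249.6] a 283 rect [ 0.4323 -0.0054] cen [ 0.4321 -0.005 ] sides [0.0527 0.0511] yaw 0.6
px [195.2 192.4] a 775 rect [0.5855 0.127 ] cen [0.5854 0.127 ] sides [0.076  0.0767] yaw 87.9
px [333.1 191.6] a 734 rect [ 0.5927 -0.2472] cen [ 0.5928 -0.2472] sides [0.0753 0.0755] yaw 87.7
px [157.6 176.1] a 768 rect [0.6282 0.2291] cen [0.6282 0.229 ] sides [0.0764 0.076 ] yaw 8.0
px [290.4 172.8] a 746 rect [ 0.6425 -0.1302] cen [ 0.6424 -0.1302] sides [0.0765 0.0756] yaw 6.2
px [241.  171.3] a 775 rect [0.6447 0.0043] cen [0.6445 0.0043] sides [0.0768 0.0757] yaw 0.9
px [ 91.6 159.5] a 195 rect [0.6731 0.4131] cen [0.6733 0.4134] sides [0.0428 0.0427] yaw 0.9
px [509.2 107.6] a 206 rect [ 0.8375 -0.7506] cen [ 0.8395 -0.751 ] sides [0.013  0.1467] yaw 1.2
px [498.8  49.4] a 1251 rect [ 0.9915 -0.71  ] cen [ 0.998  -0.7117] sides [0.0748 0.1626] yaw 1.4
px [497.8  10.6] a 592 rect [ 1.1088 -0.7106] cen [ 1.109  -0.7108] sides [0.0778 0.0634] yaw 1.5
px [454.3  10. ] a 1171 rect [ 1.1068 -0.5858] cen [ 1.1076 -0.587 ] sides [0.1634 0.0611] yaw 1.5
px [394.3   9.3] a 1132 rect [ 1.1047 -0.417 ] cen [ 1.1052 -0.4176] sides [0.1664 0.0566] yaw 1.5
px [29.2  4.8] a 587 rect [1.0921 0.5899] cen [1.0927 0.5884] sides [0.1564 0.0301] yaw 1.5
```

```bash
cat > mods.py <<'E'
from h import *
# measure plates standing on z0 (plate top z0+.008), barrel top z0+.034
def plate(t,u,v,z0,r=20,thr=178,S=6):
    u0,v0=int(u)-r,int(v)-r
    p=t["pixels"][v0:v0+2*r,u0:u0+2*r]
    g=cv2.cvtColor(p,cv2.COLOR_BGR2GRAY)
    G=cv2.resize(g,None,fx=S,fy=S,interpolation=cv2.INTER_CUBIC)
    m=(G>thr).astype(np.uint8)
    cs,_=cv2.findContours(m,cv2.RETR_EXTERNAL,cv2.CHAIN_APPROX_NONE)
    cs=[c for c in cs if cv2.contourArea(c)>25*S*S/4 and np.linalg.norm(c.reshape(-1,2).mean(0)-r*S)<12*S]
    h=cv2.convexHull(np.vstack(cs))
    W=np.array([at_z(t,(x+.5)/S-.5+u0,(y+.5)/S-.5+v0,z0+.008)[:2] for x,y in h.reshape(-1,2)])
    Wf=(W*1e4).astype(np.float32)
    (c,wh,ang)=cv2.minAreaRect(Wf)
    M=cv2.moments(Wf.reshape(-1,1,2)); cen=np.array([M["m10"],M["m01"]])/M["m00"]/1e4
    cc,rr=cv2.minEnclosingCircle(Wf)
    return dict(rect=np.round(np.array(c)/1e4,4),cen=np.round(cen,4),wh=np.round(np.array(wh)/1e4,4),yaw=round(ang%90,1),circ=np.round(np.array(cc)/1e4,4),R=round(rr/1e4,4),area=M["m00"]/1e8)
E
python3 - <<'E'
from mods import *
import pickle
t,s=pickle.load(open("c0.pkl","rb"))
g=cv2.cvtColor(t["pixels"],cv2.COLOR_BGR2GRAY)
print(np.median(g[220:240,200:300]))
for n,(u,v) in dict(sqL=(160,248.5),rd=(243.5,250),sqR=(286.5,249.5)).items():
    for thr in (170,180,190):
        print(n,thr,plate(t,u,v,0,thr=thr))
# tray
G=cv2.cvtColor(t["pixels"],cv2.COLOR_BGR2GRAY)
m=(G[195:280,70:130]<100).astype(np.uint8)
c=max(cv2.findContours(m,cv2.RETR_EXTERNAL,cv2.CHAIN_APPROX_NONE)[0],key=cv2.contourArea)
(c0,wh,a)=cv2.minAreaRect(c); box=cv2.boxPoints((c0,wh,a))+[70,195]
W=np.array([at_z(t,*p,.030)[:2] for p in box]); print("tray",W.round(4),W.mean(0),np.linalg.norm(W[1]-W[0]),np.linalg.norm(W[2]-W[1]))
E
```

```text
156.0
sqL 170 {'rect': array([0.434 , 0.2216]), 'cen': array([0.4339, 0.2215]), 'wh': array([0.0482, 0.0473]), 'yaw': 47.4, 'circ': array([0.4336, 0.2212]), 'R': 0.0319, 'area': 0.0022201458914147317}
sqL 180 {'rect': array([0.434 , 0.2216]), 'cen': array([0.4339, 0.2214]), 'wh': array([0.047 , 0.0458]), 'yaw': 46.7, 'circ': array([0.4336, 0.2216]), 'R': 0.031, 'area': 0.0021008493627938628}
sqL 190 {'rect': array([0.4341, 0.2215]), 'cen': array([0.4339, 0.2213]), 'wh': array([0.0459, 0.0448]), 'yaw': 46.7, 'circ': array([0.4336, 0.2216]), 'R': 0.0305, 'area': 0.0020034751591059565}
rd 170 {'rect': array([ 0.4321, -0.0052]), 'cen': array([ 0.4321, -0.0049]), 'wh': array([0.0554, 0.0556]), 'yaw': 0.7, 'circ': array([ 0.4319, -0.0051]), 'R': 0.0287, 'area': 0.002437374395638993}
rd 180 {'rect': array([ 0.4324, -0.0054]), 'cen': array([ 0.4322, -0.005 ]), 'wh': array([0.054 , 0.0542]), 'yaw': 0.8, 'circ': array([ 0.4319, -0.0054]), 'R': 0.0279, 'area': 0.0023094324484297687}
rd 190 {'rect': array([ 0.4324, -0.0052]), 'cen': array([ 0.4322, -0.005 ]), 'wh': array([0.0522, 0.0529]), 'yaw': 0.7, 'circ': array([ 0.432 , -0.0053]), 'R': 0.0272, 'area': 0.002202163278481809}
sqR 170 {'rect': array([ 0.4337, -0.1212]), 'cen': array([ 0.4337, -0.1214]), 'wh': array([0.0485, 0.0491]), 'yaw': 73.1, 'circ': array([ 0.434 , -0.1223]), 'R': 0.032, 'area': 0.0023055500399786232}
sqR 180 {'rect': array([ 0.4337, -0.121 ]), 'cen': array([ 0.4337, -0.1213]), 'wh': array([0.0471, 0.0477]), 'yaw': 73.3, 'circ': array([ 0.4339, -0.1221]), 'R': 0.0311, 'area': 0.0021820196422594786}
sqR 190 {'rect': array([ 0.4337, -0.121 ]), 'cen': array([ 0.4339, -0.1212]), 'wh': array([0.0459, 0.0466]), 'yaw': 73.1, 'circ': array([ 0.4339, -0.1221]), 'R': 0.0305, 'area': 0.002068632103917897}
tray [[0.3847 0.4297]
 [0.5498 0.4314]
 [0.5488 0.3189]
 [0.3834 0.318 ]] [0.46668192 0.37447716] 0.16506235403509797 0.11249680855389828
```

```bash
python3 - <<'E'
from h import *
import pickle
t,s=pickle.load(open("c0.pkl","rb"))
U=lambda x,y,x0,y0,k:((x+.5)/k-.5+x0,(y+.5)/k-.5+y0)
# knob blob refine in both
def dark(c,x0,y0,x1,y1,th):
    g=cv2.cvtColor(c["pixels"],cv2.COLOR_BGR2GRAY)[y0:y1,x0:x1]
    m=(g<th).astype(np.uint8); n,l,st,ce=cv2.connectedComponentsWithStats(m)
    for i in range(1,n):
        if st[i,4]>15: print(th,st[i],ce[i]+[x0,y0])
dark(t,398,215,420,235,60)
kt=U(590,410,300,150,5.4); ks=U(325,175,235,310,7)
print(kt,ks)
p,e=tri([ray(t,*kt),ray(s,*ks)]); print("knob",p,e)
# housing top corners z=.05
tc=[U(*q,300,150,5.4) for q in ((435,254),(610,262),(598,522),(425,515))]
W=np.array([at_z(t,*q,.05)[:2] for q in tc]); print(W,W.mean(0),np.linalg.norm(W[1]-W[0]),np.linalg.norm(W[2]-W[1]))
sc=[U(*q,235,310,7) for q in ((83,222),(568,162))]
for q in sc: print("side corner",at_z(s,*q,.05))
for name,q in dict(tip=(503,357)).items():
    for z in (.09,.1,.105,.11): print(name,z,at_z(t,*U(*q,300,150,5.4),z))
for z in (.09,.1,.105,.11): print("stip",z,at_z(s,*U(397,135,235,310,7),z))
p,e=tri([ray(t,*U(503,357,300,150,5.4)),ray(s,*U(397,135,235,310,7))]); print(p,e)
E
```

```text
60 [  4   7  13   9 106] [408.33962264 225.87735849]
(408.85185185185185, 225.51851851851853) (281.0, 334.57142857142856)
knob [ 0.50273505 -0.41147082  0.15169202] [np.float64(0.0007053646394815827), np.float64(0.0007053646394815341)]
[[ 0.57949635 -0.37016408]
 [ 0.57669428 -0.4580696 ]
 [ 0.44751142 -0.45118634]
 [ 0.45004462 -0.36478573]] [ 0.51343667 -0.41105144] 0.08795016161250235 0.12936610385644742
side corner [ 0.45253932 -0.36521806  0.05      ]
side corner [ 0.58182321 -0.37061314  0.05      ]
tip 0.09 [ 0.52754225 -0.39117722  0.09      ]
tip 0.1 [ 0.52725717 -0.38795625  0.1       ]
tip 0.105 [ 0.52711463 -0.38634576  0.105     ]
tip 0.11 [ 0.52697209 -0.38473528  0.11      ]
stip 0.09 [ 0.53195194 -0.37517868  0.09      ]
stip 0.1 [ 0.53024298 -0.38003674  0.1       ]
stip 0.105 [ 0.52938851 -0.38246577  0.105     ]
stip 0.11 [ 0.52853403 -0.3848948   0.11      ]
[ 0.52773611 -0.38485151  0.11012338] [np.float64(0.0007802113789236261), np.float64(0.00078021137892374)]
```

```bash
cat > go.py <<'E'
from h import *
from scipy.spatial.transform import Rotation as R
def st():
    o=get_obs(); r=R.from_quat(o["tool_rot"]).as_matrix(); p=o["position"]
    phi=np.degrees(np.arctan2(r[1,1],r[0,1]))
    print("t",round(o["time"],2),"pos",p.round(4),"phi",round(phi,2),"grip",round(o["grip_width"],4),"F",o["ft_force"].round(2),"q6",o["q"][5].round(2))
    return o,r,p,phi
def shifts(*targets):
    """targets: (x,y,z,phi_deg) TCP; prints tool-frame shifts from now"""
    o,r,p,phi=st()
    for x,y,z,ph in targets:
        d=r.T@(np.array([x,y,z])-p)
        turn=-(ph-phi); turn=(turn+180)%360-180
        print((x,y,z,ph),"shift mm",(d*1e3).round(1),"turn rad",round(np.radians(turn),4), "dist",np.linalg.norm(d).round(3))
E
python3 - <<'E'
from go import *
shifts((.45,.2,.40,30),(.495,-.411,.40,-2.7))
E
```

```text
t 0.2 pos [0.1653 0.6026 0.4042] phi 74.66 grip 0.0868 F [0.01 0.29 0.26] q6 -0.18
(0.45, 0.2, 0.4, 30) shift mm [-381.1 -312.9    4.5] turn rad 0.7794 dist 0.493
(0.495, -0.411, 0.4, -2.7) shift mm [-586.2 -890.2    5.1] turn rad 1.3501 dist 1.066
```

Call:
{"op": "servo_tool", "data": {"steps": [0.06,-0.381,-0.313,0.005,0.78,0.06,-0.381,-0.313,0.005,0.78,0.06,-0.381,-0.313,0.005,0.78,0.06,-0.381,-0.313,0.005,0.78,0.06,-0.381,-0.313,0.005,0.78,0.06,-0.381,-0.313,0.005,0.78,0.06,-0.381,-0.313,0.005,0.78,0.06,-0.381,-0.313,0.005,0.78,0.06,-0.586,-0.89,0.005,1.35,0.06,-0.586,-0.89,0.005,1.35,0.06,-0.586,-0.89,0.005,1.35,0.06,-0.586,-0.89,0.005,1.35]}}

```text
time: 1.7
position: [0.4682, -0.0513, 0.3999]
tool_rot: [0.724, 0.69, 0.0, 0.0]
ft_force: [1.1, 0.5, 0.5]
grip_width: 0.0601
```

```bash
python3 - <<'E'
from go import *
shifts((.495,-.411,.40,-2.7),(.495,-.411,.30,-2.7))
E
```

```text
t 1.7 pos [ 0.4682 -0.0513  0.3999] phi -2.77 grip 0.0601 F [1.06 0.51 0.5 ] q6 -0.3
(0.495, -0.411, 0.4, -2.7) shift mm [-3.58e+02  4.42e+01 -1.00e-01] turn rad -0.0013 dist 0.361
(0.495, -0.411, 0.3, -2.7) shift mm [-358.    44.1   99.9] turn rad -0.0013 dist 0.374
```

Call:
{"op": "servo_tool", "data": {"steps": [0.06,-0.358,0.044,0,0,0.06,-0.358,0.044,0,0,0.06,-0.358,0.044,0,0,0.06,-0.358,0.044,0,0,0.06,-0.358,0.044,0,0,0.06,-0.358,0.044,0,0,0.06,-0.358,0.044,0,0,0.06,-0.358,0.044,0,0]}}

```text
time: 2.7
position: [0.4951, -0.4085, 0.3991]
tool_rot: [0.724, 0.69, 0.0, -0.001]
ft_force: [0.7, 0.6, 0.7]
grip_width: 0.0602
```

```bash
python3 - <<'E'
from go import *
shifts((.498,-.411,.36,-2.7),(.498,-.411,.305,-2.7))
s=camera("side"); crop(s["pixels"],180,190,380,384,"pics/s3.png",3)
E
```

```text
t 2.7 pos [ 0.4951 -0.4085  0.3991] phi -2.72 grip 0.0602 F [0.68 0.56 0.71] q6 -0.82
(0.498, -0.411, 0.36, -2.7) shift mm [-2.5  3.  39.1] turn rad -0.0003 dist 0.039
(0.498, -0.411, 0.305, -2.7) shift mm [-2.6  3.1 94.1] turn rad -0.0003 dist 0.094
```

View pics/s3.png

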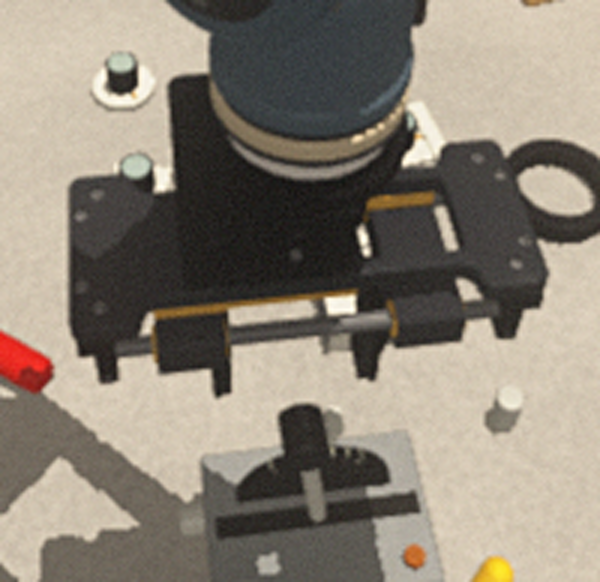

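Call:
{"op": "servo_tool", "data": {"steps": [0.06,-0.003,0.003,0.05,0,0.06,-0.003,0.003,0.092,0,0.06,-0.003,0.003,0.092,0,0.06,-0.003,-0.015,0.092,0,0.06,-0.003,-0.03,0.092,0,0.06,-0.003,-0.045,0.092,0,0.06,-0.003,-0.052,0.092,0,0.06,-0.003,-0.052,0.092,0]}}

```text
time: 3.75
position: [0.4426, -0.4096, 0.3083]
tool_rot: [0.724, 0.69, -0.0, -0.0]
ft_force: [-0.1, 0.1, -0.1]
grip_width: 0.06
```

```bash
python3 - <<'E'
from go import *
st()
s=camera("side"); crop(s["pixels"],180,190,380,384,"pics/s4.png",3)
E
```

```text
t 3.75 pos [ 0.4426 -0.4096  0.3083] phi -2.72 grip 0.06 F [-0.09  0.09 -0.11] q6 -0.88
```

View pics/s4.png

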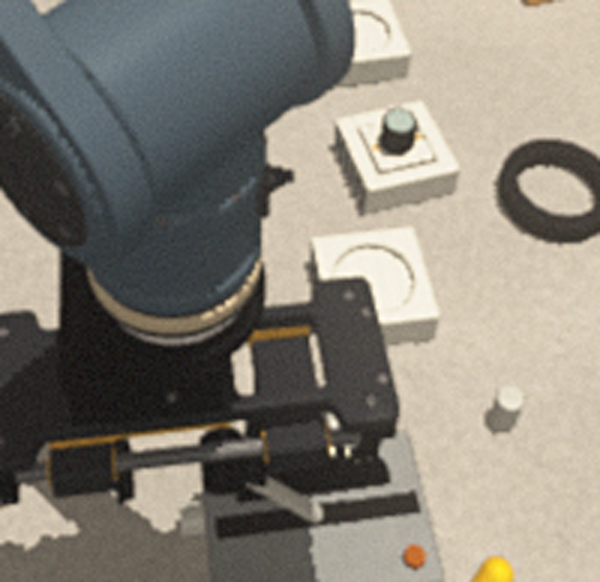

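Call:
{"op": "servo_tool", "data": {"steps": [0.06,0,-0.003,0,0,0.06,0,-0.005,0,0,0.06,0,-0.006,0,0,0.06,0,-0.006,0,0]}}

```text
time: 4.3
position: [0.439, -0.4093, 0.3076]
tool_rot: [0.724, 0.69, 0.001, 0.002]
ft_force: [7.5, 0.4, -3.9]
grip_width: 0.0602
```

Call:
{"op": "servo_tool", "data": {"steps": [0.06,0,0.006,0,0,0.06,0,0.006,-0.06,0,0.06,0,0.006,-0.12,0,0.06,0,0.006,-0.12,0]}}

```text
time: 4.8
position: [0.4441, -0.4105, 0.4334]
tool_rot: [0.723, 0.69, -0.001, 0.005]
ft_force: [0.4, -0.3, -1.0]
grip_width: 0.0602
```

```bash
python3 - <<'E'
from go import *
# old square at block (.6425,-.1302) yaw 6.2
shifts((.56,-.25,.40,6),(.6425,-.1302,.40,6.2))
s=camera("side"); crop(s["pixels"],180,190,380,384,"pics/s5.png",3)
E
```

```text
t 4.8 pos [ 0.4441 -0.4105  0.4334] phi -2.67 grip 0.0602 F [ 0.39 -0.27 -1.  ] q6 -0.88
(0.56, -0.25, 0.4, 6) shift mm [166.  108.1  32.6] turn rad -0.1513 dist 0.201
(0.6425, -0.1302, 0.4, 6.2) shift mm [289.5 184.9  31.9] turn rad -0.1548 dist 0.345
```

View pics/s5.png

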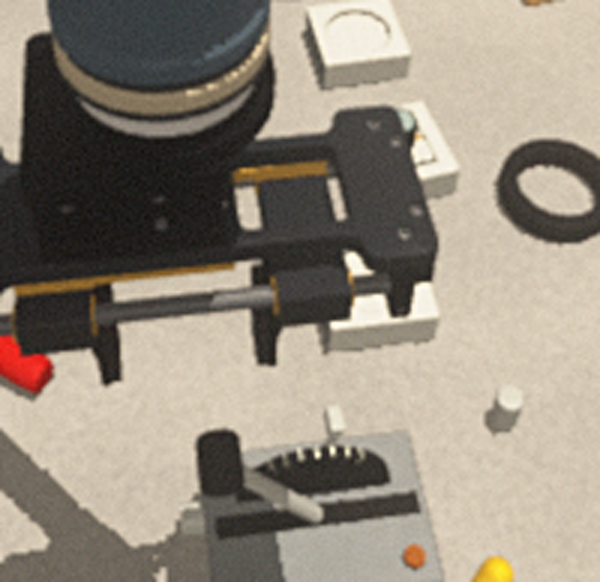

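```bash
python3 - <<'E'
from go import *
import pickle
t,s=pickle.load(open("c0.pkl","rb"))
print(at_z(t,135+705.5/4.5-.5,150+100.5/4.5-.5,.058))
E
```

```text
[ 0.64188824 -0.12942676  0.058     ]
```

Call:
{"op": "servo_tool", "data": {"steps": [0.06,0.29,0.185,0.032,-0.155,0.06,0.29,0.185,0.032,-0.155,0.06,0.29,0.185,0.032,-0.155,0.06,0.29,0.185,0.032,-0.155,0.06,0.29,0.185,0.032,-0.155,0.06,0.29,0.185,0.032,-0.155,0.06,0.29,0.185,0.032,-0.155,0.06,0.29,0.185,0.032,-0.155]}}

```text
time: 5.85
position: [0.641, -0.1288, 0.3942]
tool_rot: [0.668, 0.744, -0.001, -0.002]
ft_force: [0.3, -0.9, -0.4]
grip_width: 0.06
```

```bash
python3 - <<'E'
from go import *
shifts((.6425,-.1302,.25,6.2),(.6425,-.1302,.2175,6.2))
s=camera("side"); crop(s["pixels"],180,150,380,344,"pics/s6.png",3)
E
```

```text
t 5.85 pos [ 0.641  -0.1288  0.3942] phi 6.19 grip 0.06 F [ 0.3  -0.93 -0.43] q6 -0.48
(0.6425, -0.1302, 0.25, 6.2) shift mm [ -1.6   1.8 144.2] turn rad -0.0001 dist 0.144
(0.6425, -0.1302, 0.2175, 6.2) shift mm [ -1.6   2.  176.7] turn rad -0.0001 dist 0.177
```

View pics/s6.png

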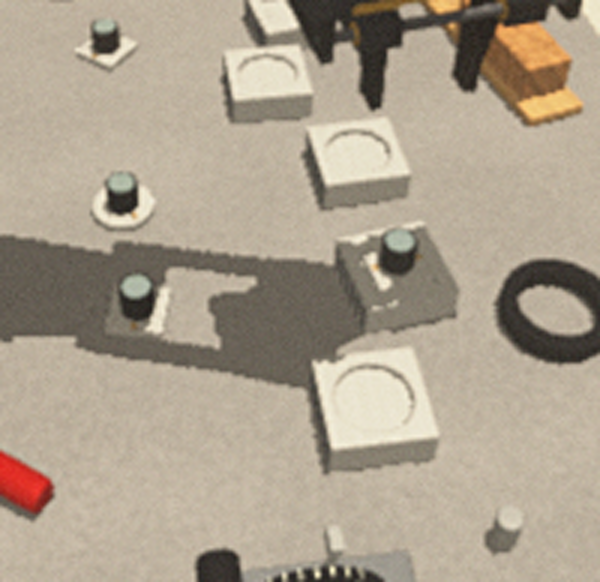

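Call:
{"op": "servo_tool", "data": {"steps": [0.06,-0.002,0.002,0.06,0,0.055,-0.002,0.002,0.12,0,0.055,-0.002,0.002,0.15,0,0.055,-0.002,0.002,0.165,0,0.055,-0.002,0.002,0.176,0,0.055,-0.002,0.002,0.176,0]}}

```text
time: 6.65
position: [0.6441, -0.1308, 0.2201]
tool_rot: [0.668, 0.744, 0.0, 0.0]
ft_force: [-0.3, 0.3, 0.4]
grip_width: 0.055
```

```bash
python3 - <<'E'
from go import *
shifts((.6425,-.1302,.2175,6.2))
s=camera("side"); crop(s["pixels"],180,150,380,344,"pics/s7.png",3)
E
```

```text
t 6.65 pos [ 0.6441 -0.1308  0.2201] phi 6.16 grip 0.055 F [-0.3   0.29  0.44] q6 -0.48
(0.6425, -0.1302, 0.2175, 6.2) shift mm [ 0.7 -1.5  2.6] turn rad -0.0008 dist 0.003
```

View pics/s7.png

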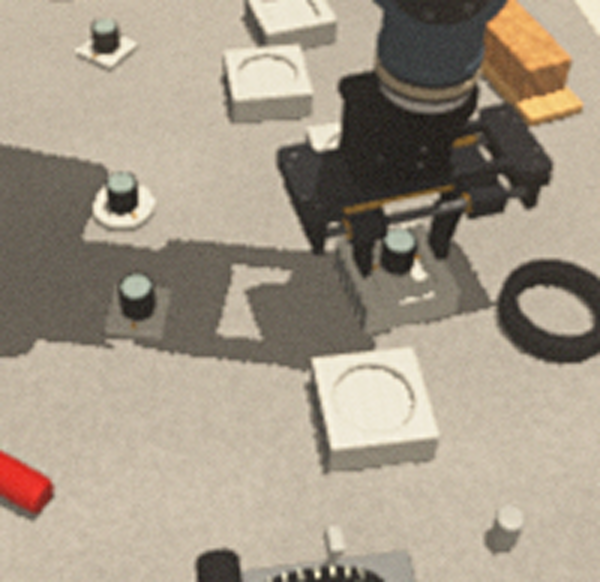

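Call:
{"op": "servo_tool", "data": {"steps": [0.055,0.0005,-0.0015,0.0025,0,0.02,0.0005,-0.0015,0.0025,0,0.02,0.0005,-0.0015,0.0025,0,0.02,0.0005,-0.0015,0.0025,0,0.02,0.0005,-0.0015,0.0025,0], "force": 25}}

```text
time: 7.32
position: [0.6425, -0.1299, 0.2174]
tool_rot: [0.668, 0.744, 0.0, 0.0]
ft_force: [0.6, -0.2, 0.8]
grip_width: 0.0276
```

```bash
python3 - <<'E'
from go import *
shifts((.6425,-.1302,.2175,6.2),(.6425,-.1302,.30,6.2),(.467,.3745,.30,0))
E
```

```text
t 7.33 pos [ 0.6425 -0.1299  0.2174] phi 6.19 grip 0.0276 F [ 0.56 -0.22  0.78] q6 -0.48
(0.6425, -0.1302, 0.2175, 6.2) shift mm [-0.3 -0.1 -0.1] turn rad -0.0002 dist 0.0
(0.6425, -0.1302, 0.3, 6.2) shift mm [ -0.3  -0.  -82.6] turn rad -0.0002 dist 0.083
(0.467, 0.3745, 0.3, 0) shift mm [ 520.4 -120.1  -82.7] turn rad 0.108 dist 0.54
```

Call:
{"op": "servo_tool", "data": {"steps": [0.02,0,0,-0.04,0,0.02,0,0,-0.083,0,0.02,0.52,-0.12,-0.083,0.108,0.02,0.52,-0.12,-0.083,0.108,0.02,0.52,-0.12,-0.083,0.108,0.02,0.52,-0.12,-0.083,0.108,0.02,0.52,-0.12,-0.083,0.108,0.02,0.52,-0.12,-0.083,0.108,0.02,0.52,-0.12,-0.083,0.108,0.02,0.52,-0.12,-0.083,0.108,0.02,0.52,-0.12,-0.083,0.108,0.02,0.52,-0.12,-0.083,0.108]}}

```text
time: 8.82
position: [0.4657, 0.3764, 0.3001]
tool_rot: [0.706, 0.709, 0.0, -0.0]
ft_force: [-0.4, -1.0, -0.9]
grip_width: 0.0276
```

```bash
python3 - <<'E'
from go import *
shifts((.467,.3745,.23,0),(.467,.3745,.203,0))
s=camera("side"); crop(s["pixels"],150,60,350,254,"pics/s8.png",3)
t=camera("top"); 
crop(t["pixels"],60,130,320,290,"pics/t8.png",3)
E
```

```text
t 8.82 pos [0.4657 0.3764 0.3001] phi 0.26 grip 0.0276 F [-0.4  -0.97 -0.87] q6 0.49
(0.467, 0.3745, 0.23, 0) shift mm [-1.9  1.3 70.1] turn rad 0.0045 dist 0.07
(0.467, 0.3745, 0.203, 0) shift mm [-1.9  1.3 97.1] turn rad 0.0045 dist 0.097
```

View pics/s8.png

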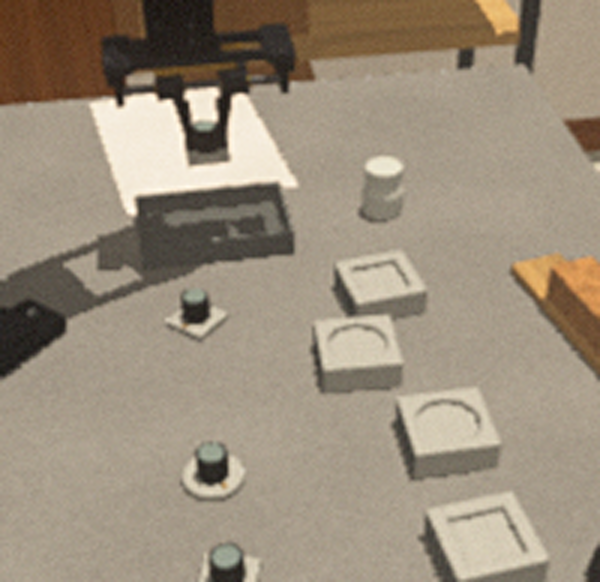

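View pics/t8.png

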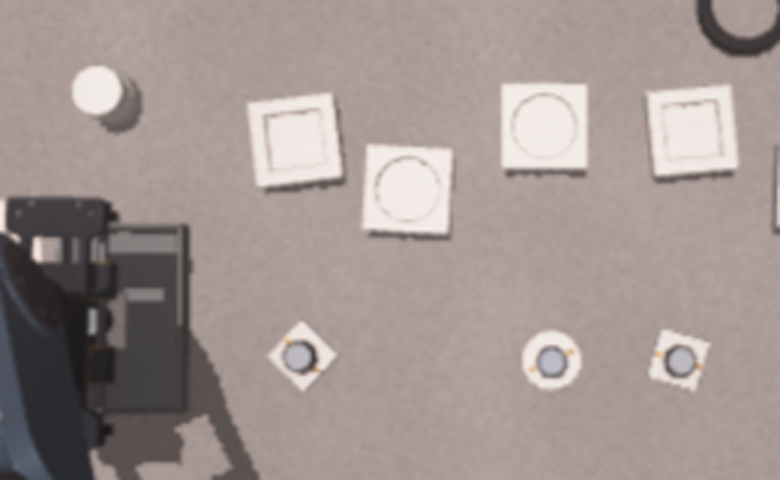

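Call:
{"op": "servo_tool", "data": {"steps": [0.02,-0.002,0.001,0.05,0.005,0.02,-0.002,0.001,0.08,0.005,0.02,-0.002,0.001,0.095,0.005,0.02,-0.002,0.001,0.1,0.005,0.02,-0.002,0.001,0.101,0.005,0.02,-0.002,0.001,0.101,0.005]}}

```text
time: 9.68
position: [0.4686, 0.3722, 0.2003]
tool_rot: [0.709, 0.705, 0.001, 0.0]
ft_force: [0.4, -0.1, -1.3]
grip_width: 0.0276
```

Call:
{"op": "servo_tool", "data": {"steps": [0.02,0,0,0.002,0,0.02,0,0,0.002,0,0.05,0,0,0.002,0,0.05,0,0,0.002,0,0.05,0,0,0.002,0,0.05,0,0,-0.02,0,0.05,0,0,-0.08,0,0.05,0,0,-0.12,0,0.05,0,0,-0.12,0]}}

```text
time: 10.8
position: [0.469, 0.3727, 0.323]
tool_rot: [0.709, 0.705, 0.004, 0.001]
ft_force: [0.1, 0.0, -0.0]
grip_width: 0.0501
```

```bash
python3 - <<'E'
from go import *
from mods import *
t=camera("top"); s=camera("side"); crop(s["pixels"],150,60,350,254,"pics/s9.png",3)
for n,(u,v) in dict(sqL=(160,248.5),rd=(243.5,250),sqR=(286.5,249.5)).items(): print(n,plate(t,u,v,0,thr=182))
shifts((.434,.2215,.30,46.7),(.434,.2215,.30,-43.3))
E
```

```text
sqL {'rect': array([0.434 , 0.2216]), 'cen': array([0.4339, 0.2214]), 'wh': array([0.0473, 0.0461]), 'yaw': 46.8, 'circ': array([0.4336, 0.2214]), 'R': 0.0314, 'area': 0.0021368553937868772}
rd {'rect': array([ 0.4321, -0.0052]), 'cen': array([ 0.4321, -0.005 ]), 'wh': array([0.0545, 0.0547]), 'yaw': 0.7, 'circ': array([ 0.4319, -0.0052]), 'R': 0.0281, 'area': 0.0023496639585618303}
sqR {'rect': array([ 0.4337, -0.1211]), 'cen': array([ 0.4338, -0.1213]), 'wh': array([0.0474, 0.0483]), 'yaw': 73.0, 'circ': array([ 0.434 , -0.1222]), 'R': 0.0315, 'area': 0.0022179952637046575}
t 10.9 pos [0.4678 0.3719 0.3193] phi -0.29 grip 0.05 F [-0.59  0.09 -0.27] q6 0.49
(0.434, 0.2215, 0.3, 46.7) shift mm [-150.6  -33.    19.3] turn rad -0.8201 dist 0.155
(0.434, 0.2215, 0.3, -43.3) shift mm [-150.6  -33.    19.3] turn rad 0.7507 dist 0.155
```

View pics/s9.png

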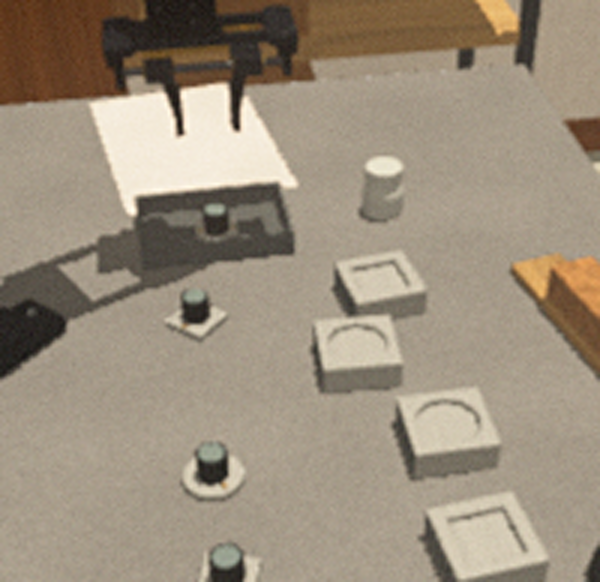

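```bash
cat > fit.py <<'E'
from h import *
from scipy.optimize import minimize
from scipy.ndimage import map_coordinates, gaussian_filter
def fit(t,shape,x,y,yaw,z,size,d=.0025,inside_bright=True):
    g=gaussian_filter(cv2.cvtColor(t["pixels"],cv2.COLOR_BGR2GRAY).astype(float),0.5)
    if shape=="sq":
        s=np.linspace(-.85,.85,40); base=[];nor=[]
        for k in range(4):
            a=k*np.pi/2; n=np.array([np.cos(a),np.sin(a)]); tt=np.array([-n[1],n[0]])
            base+=[n+tt*q for q in s]; nor+=[n]*40
        base=np.array(base)*size/2; nor=np.array(nor)
    else:
        a=np.linspace(0,2*np.pi,120,endpoint=False); nor=np.c_[np.cos(a),np.sin(a)]; base=nor*size/2
    f,cx,cy=K(t);T=t["T"]
    def P(W):
        q=(np.c_[W,np.full(len(W),z)]-T[:3,3])@T[:3,:3]
        return cx-f*q[:,0]/q[:,2],cy+f*q[:,1]/q[:,2]
    def cost(v):
        X=np.array(v[:2])/1e3; A=v[2]/50 if shape=="sq" else 0
        Rm=np.array([[np.cos(A),-np.sin(A)],[np.sin(A),np.cos(A)]])
        val=0
        for e,w in ((-d,1),(d,-1)):
            W=(base+nor*e)@Rm.T+X; u,vv=P(W)
            val+=w*np.clip(map_coordinates(g,[vv,u],order=1),80,215).mean()
        return -val if inside_bright else val
    best=None
    for da in (-3,0,3) if shape=="sq" else (0,):
      for dx in (-1,1):
        r=minimize(cost,[x*1e3+dx,y*1e3,np.radians(yaw+da)*50],method="Nelder-Mead",options=dict(initial_simplex=np.array([x*1e3+dx,y*1e3,np.radians(yaw+da)*50])+np.array([[0,0,0],[2,0,0],[0,2,0],[0,0,2.]]),maxiter=400))
        if best is None or r.fun<best.fun: best=r
    v=best.x
    return round(v[0]/1e3,4),round(v[1]/1e3,4),round(np.degrees(v[2]/50)%90,1),round(best.fun,1)
E
python3 - <<'E'
from fit import *
import pickle
t0,s=pickle.load(open("c0.pkl","rb"))
t=camera("top")
for im in (t0,t):
    for d in (.002,.004):
        print("sqL",fit(im,"sq",.434,.2216,46.8,.008,.046,d),"sqR",fit(im,"sq",.4337,-.1212,73,.008,.046,d),"rd",fit(im,"rd",.4321,-.005,0,.008,.054,d))
        print("B",[fit(im,"sq",x,y,a,.03,.076,d) for x,y,a in ((.6282,.229,8),(.6425,-.1302,6.2),(.5855,.127,-2),(.5927,-.2472,-2),(.6447,.0043,.9))])
# old module offset in pocket: pocket outlines
print("pocket",[fit(t,"rd",x,y,0,.03,.057,.0015,False) for x,y in ((.5855,.127),(.5927,-.2472),(.6447,.0043))])
E
```

```text
sqL (np.float64(0.4338), np.float64(0.2216), np.float64(47.6), np.float64(-41.7)) sqR (np.float64(0.4337), np.float64(-0.1213), np.float64(73.7), np.float64(-40.7)) rd (np.float64(0.4321), np.float64(-0.0052), np.float64(1.1), np.float64(-43.4))
B [(np.float64(0.628), np.float64(0.2286), np.float64(8.1), np.float64(-57.5)), (np.float64(0.642), np.float64(-0.1302), np.float64(6.1), np.float64(-54.8)), (np.float64(0.585), np.float64(0.1269), np.float64(87.5), np.float64(-53.8)), (np.float64(0.5923), np.float64(-0.2468), np.float64(87.8), np.float64(-54.9)), (np.float64(0.6438), np.float64(0.0047), np.float64(0.5), np.float64(-47.8))]
sqL (np.float64(0.4337), np.float64(0.2217), np.float64(47.2), np.float64(-55.8)) sqR (np.float64(0.4336), np.float64(-0.1213), np.float64(73.8), np.float64(-55.6)) rd (np.float64(0.432), np.float64(-0.0052), np.float64(0.8), np.float64(-58.2))
B [(np.float64(0.6278), np.float64(0.2291), np.float64(8.3), np.float64(-75.3)), (np.float64(0.642), np.float64(-0.1308), np.float64(5.8), np.float64(-71.9)), (np.float64(0.5849), np.float64(0.1275), np.float64(87.8
[... 1003 characters left out ...]
0.432), np.float64(-0.0051), np.float64(0.5), np.float64(-53.3))
B [(np.float64(0.6278), np.float64(0.2291), np.float64(8.4), np.float64(-70.7)), (np.float64(0.642), np.float64(-0.1308), np.float64(5.8), np.float64(-66.6)), (np.float64(0.5849), np.float64(0.1275), np.float64(87.8), np.float64(-65.2)), (np.float64(0.5925), np.float64(-0.2475), np.float64(89.1), np.float64(-71.1)), (np.float64(0.6438), np.float64(0.0035), np.float64(0.8), np.float64(-60.3))]
pocket [(np.float64(0.5866), np.float64(0.1271), np.float64(0.4), np.float64(-4.0)), (np.float64(0.5935), np.float64(-0.2482), np.float64(1.0), np.float64(-6.4)), (np.float64(0.6458), np.float64(0.0046), np.float64(0.8), np.float64(-2.1))]
```

```bash
python3 - <<'E'
from go import *
shifts((.4338,.2216,.26,47.3),(.4338,.2216,.193,47.3))
E
```

```text
t 10.95 pos [0.4675 0.3718 0.3183] phi -0.29 grip 0.0501 F [0.58 0.   0.01] q6 0.49
(0.4338, 0.2216, 0.26, 47.3) shift mm [-150.3  -32.9   58.6] turn rad -0.8305 dist 0.165
(0.4338, 0.2216, 0.193, 47.3) shift mm [-150.2  -32.7  125.6] turn rad -0.8305 dist 0.199
```

Call:
{"op": "servo_tool", "data": {"steps": [0.055,-0.15,-0.033,0.03,-0.83,0.055,-0.15,-0.033,0.05,-0.83,0.055,-0.15,-0.033,0.058,-0.83,0.055,-0.15,-0.033,0.058,-0.83,0.055,-0.15,-0.033,0.058,-0.83,0.055,-0.15,-0.033,0.058,-0.83,0.055,-0.15,-0.033,0.058,-0.83,0.055,-0.15,-0.033,0.058,-0.83]}}

```text
time: 11.95
position: [0.4342, 0.2224, 0.261]
tool_rot: [0.364, 0.931, -0.0, -0.0]
ft_force: [-1.0, 0.7, 0.2]
grip_width: 0.0549
```

```bash
python3 - <<'E'
from go import *
shifts((.4338,.2216,.193,47.3))
s=camera("side"); crop(s["pixels"],150,60,350,254,"pics/s10.png",3)
E
```

```text
t 11.95 pos [0.4342 0.2224 0.261 ] phi 47.25 grip 0.0549 F [-0.98  0.71  0.18] q6 -0.58
(0.4338, 0.2216, 0.193, 47.3) shift mm [-0.2 -0.8 68. ] turn rad -0.0009 dist 0.068
```

View pics/s10.png

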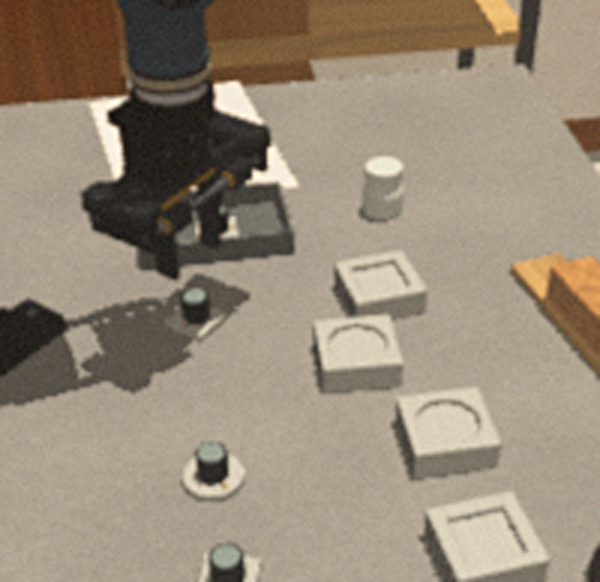

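Call:
{"op": "servo_tool", "data": {"steps": [0.055,0,-0.001,0.05,0,0.055,0,-0.001,0.065,0,0.055,0,-0.001,0.068,0,0.055,0,-0.001,0.068,0,0.055,0,-0.001,0.068,0,0.02,0,-0.001,0.068,0,0.02,0,-0.001,0.068,0,0.02,0,-0.001,0.068,0,0.02,0,-0.001,0.068,0]}}

```text
time: 13.12
position: [0.4337, 0.2215, 0.1934]
tool_rot: [0.364, 0.931, 0.0, 0.0]
ft_force: [0.4, -0.2, 1.0]
grip_width: 0.0275
```

```bash
python3 - <<'E'
from go import *
shifts((.4338,.2216,.193,47.3),(.4338,.2216,.275,47.3),(.628,.229,.275,8.2))
E
```

```text
t 13.12 pos [0.4337 0.2215 0.1934] phi 47.27 grip 0.0275 F [ 0.38 -0.15  0.99] q6 -0.58
(0.4338, 0.2216, 0.193, 47.3) shift mm [-0.   0.1  0.4] turn rad -0.0006 dist 0.0
(0.4338, 0.2216, 0.275, 47.3) shift mm [ -0.    0.1 -81.6] turn rad -0.0006 dist 0.082
(0.628, 0.229, 0.275, 8.2) shift mm [-137.7  137.3  -81.6] turn rad 0.6818 dist 0.211
```

Call:
{"op": "servo_tool", "data": {"steps": [0.02,0,0,-0.05,0,0.02,0,0,-0.082,0,0.02,-0.138,0.137,-0.082,0.682,0.02,-0.138,0.137,-0.082,0.682,0.02,-0.138,0.137,-0.082,0.682,0.02,-0.138,0.137,-0.082,0.682,0.02,-0.138,0.137,-0.082,0.682,0.02,-0.138,0.137,-0.082,0.682,0.02,-0.138,0.137,-0.082,0.682]}}

```text
time: 14.25
position: [0.6269, 0.2287, 0.2751]
tool_rot: [0.654, 0.756, -0.001, -0.0]
ft_force: [-0.2, 0.7, -1.4]
grip_width: 0.0275
```

```bash
python3 - <<'E'
from go import *
shifts((.628,.229,.23,8.2),(.628,.229,.2185,8.2))
s=camera("side"); crop(s["pixels"],200,60,350,184,"pics/s11.png",4)
E
```

```text
t 14.25 pos [0.6269 0.2287 0.2751] phi 8.28 grip 0.0275 F [-0.17  0.73 -1.38] q6 0.04
(0.628, 0.229, 0.23, 8.2) shift mm [ 0.2  1.2 45.1] turn rad 0.0013 dist 0.045
(0.628, 0.229, 0.2185, 8.2) shift mm [ 0.2  1.2 56.6] turn rad 0.0013 dist 0.057
```

View pics/s11.png

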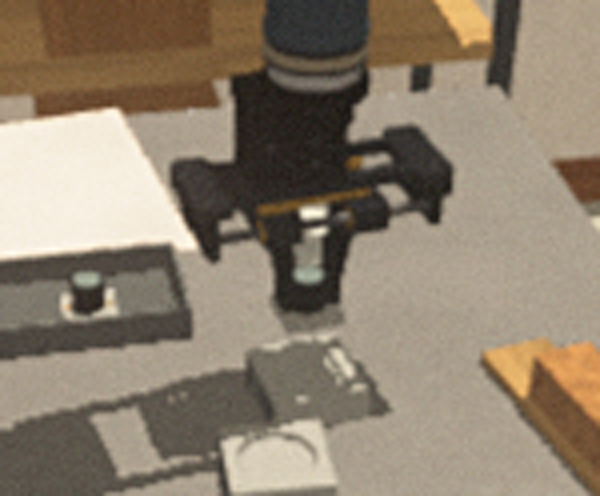

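Lens up and held. Lower to just above the block, settle, then into the pocket.

Call:
{"op": "servo_tool", "data": {"steps": [0.02,0,0.001,0.03,0,0.02,0,0.001,0.045,0,0.02,0,0.001,0.045,0,0.02,0,0.001,0.045,0]}}

```text
time: 14.8
position: [0.6293, 0.2288, 0.2309]
tool_rot: [0.655, 0.756, 0.0, 0.0]
ft_force: [-0.3, -0.1, -0.1]
grip_width: 0.0273
```

```bash
python3 - <<'E'
from go import *
shifts((.628,.229,.218,8.2))
E
```

```text
t 14.8 pos [0.6293 0.2288 0.2309] phi 8.2 grip 0.0273 F [-0.25 -0.09 -0.09] q6 0.04
(0.628, 0.229, 0.218, 8.2) shift mm [ 0.4 -1.2 12.9] turn rad 0.0001 dist 0.013
```

Call:
{"op": "servo_tool", "data": {"steps": [0.02,0,-0.001,0.004,0,0.02,0,-0.001,0.008,0,0.02,0,-0.001,0.011,0,0.02,0,-0.001,0.013,0,0.02,0,-0.001,0.013,0]}}

```text
time: 15.42
position: [0.628, 0.2285, 0.2174]
tool_rot: [0.655, 0.756, -0.0, -0.0]
ft_force: [-0.2, -0.5, 0.4]
grip_width: 0.0277
```

```bash
python3 - <<'E'
from go import *
shifts((.628,.229,.218,8.2))
s=camera("side"); crop(s["pixels"],200,60,350,184,"pics/s12.png",4)
E
```

```text
t 15.43 pos [0.628  0.2285 0.2174] phi 8.2 grip 0.0277 F [-0.2  -0.46  0.44] q6 0.04
(0.628, 0.229, 0.218, 8.2) shift mm [ 0.5  0.1 -0.6] turn rad -0.0001 dist 0.001
```

View pics/s12.png

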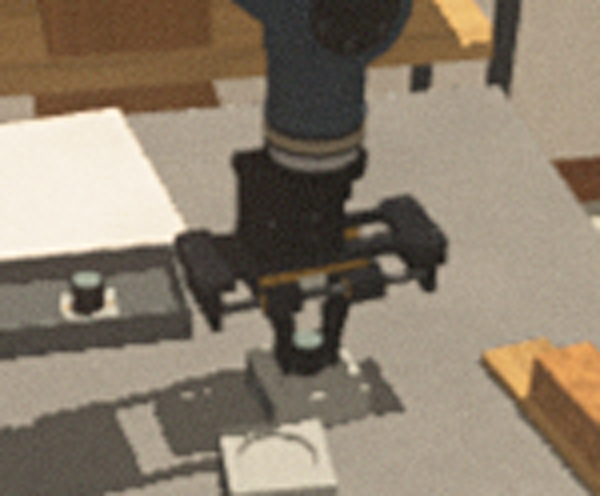

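Call:
{"op": "servo_tool", "data": {"steps": [0.05,0,0,0,0,0.05,0,0,0,0,0.05,0,0,0,0,0.05,0,0,-0.02,0,0.05,0,0,-0.06,0,0.05,0.02,-0.03,-0.11,0,0.05,-0.04,-0.1,-0.11,0,0.05,-0.08,-0.15,-0.11,0,0.05,-0.08,-0.15,-0.11,0]}}

```text
time: 16.6
position: [0.4885, 0.1266, 0.3288]
tool_rot: [0.655, 0.756, -0.0, 0.0]
ft_force: [0.6, -0.0, -0.1]
grip_width: 0.05
```

```bash
python3 - <<'E'
from go import *
from fit import *
t=camera("top"); s=camera("side"); crop(s["pixels"],190,90,330,214,"pics/s13.png",4)
crop(t["pixels"],120,130,320,270,"pics/t13.png",4)
print("sqR",fit(t,"sq",.4337,-.1213,73.7,.008,.046,.003),"rd",fit(t,"rd",.4321,-.0051,0,.008,.054,.003))
shifts((.4337,-.1213,.26,73.8),(.4337,-.1213,.193,73.8))
E
```

```text
sqR (np.float64(0.4337), np.float64(-0.1214), np.float64(73.6), np.float64(-44.1)) rd (np.float64(0.4319), np.float64(-0.0052), np.float64(89.4), np.float64(-43.9))
t 16.7 pos [0.4885 0.1264 0.3285] phi 8.06 grip 0.05 F [-0.39  0.58  0.39] q6 -0.11
(0.4337, -0.1213, 0.26, 73.8) shift mm [-237.6  -88.9   68.7] turn rad -1.1473 dist 0.263
(0.4337, -0.1213, 0.193, 73.8) shift mm [-237.6  -88.8  135.7] turn rad -1.1473 dist 0.288
```

View pics/s13.png

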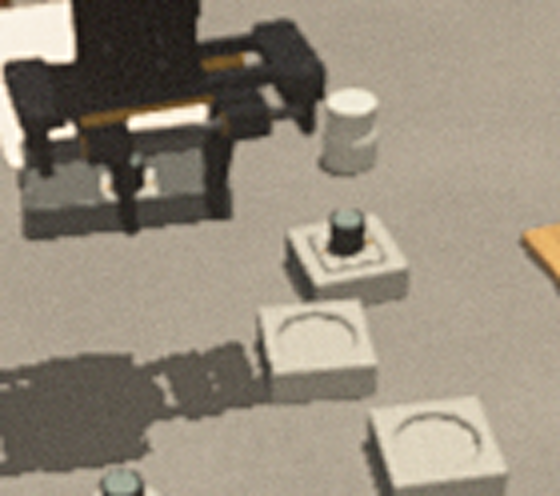

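View pics/t13.png

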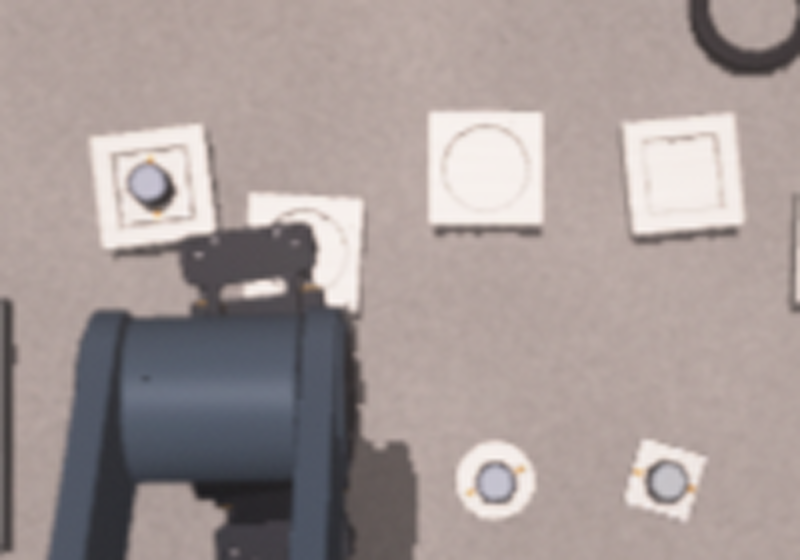

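```bash
python3 - <<'E'
from go import *
shifts((.4337,-.1214,.26,-16.3),(.4337,-.1214,.193,-16.3))
E
```

```text
t 16.7 pos [0.4885 0.1264 0.3285] phi 8.06 grip 0.05 F [-0.39  0.58  0.39] q6 -0.11
(0.4337, -0.1214, 0.26, -16.3) shift mm [-237.7  -88.9   68.7] turn rad 0.4252 dist 0.263
(0.4337, -0.1214, 0.193, -16.3) shift mm [-237.7  -88.8  135.7] turn rad 0.4252 dist 0.288
```

Call:
{"op": "servo_tool", "data": {"steps": [0.055,-0.238,-0.089,0.02,0.425,0.055,-0.238,-0.089,0.03,0.425,0.055,-0.238,-0.089,0.05,0.425,0.055,-0.238,-0.089,0.068,0.425,0.055,-0.238,-0.089,0.068,0.425,0.055,-0.238,-0.089,0.068,0.425,0.055,-0.238,-0.089,0.068,0.425,0.055,-0.238,-0.089,0.068,0.425]}}

```text
time: 17.7
position: [0.4372, -0.1189, 0.26]
tool_rot: [0.799, 0.602, 0.0, 0.001]
ft_force: [0.6, -0.2, -0.3]
grip_width: 0.0548
```

```bash
python3 - <<'E'
from go import *
shifts((.4337,-.1214,.193,-16.3))
s=camera("side"); crop(s["pixels"],150,150,350,344,"pics/s14.png",3)
E
```

```text
t 17.7 pos [ 0.4372 -0.1189  0.26  ] phi -16.01 grip 0.0548 F [ 0.6  -0.24 -0.26] q6 -0.23
(0.4337, -0.1214, 0.193, -16.3) shift mm [-3.3 -2.8 67. ] turn rad 0.005 dist 0.067
```

View pics/s14.png

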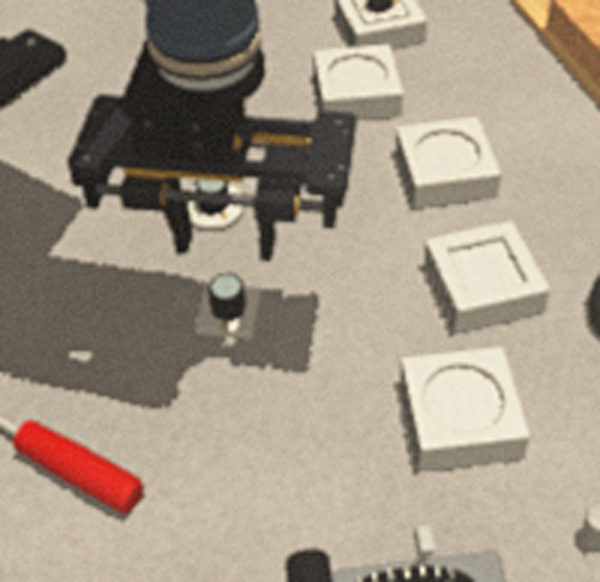

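Call:
{"op": "servo_tool", "data": {"steps": [0.055,-0.002,-0.002,0.025,0,0.055,-0.002,-0.002,0.025,0,0.055,-0.002,-0.002,0.025,0]}}

```text
time: 18.12
position: [0.4345, -0.1213, 0.2347]
tool_rot: [0.799, 0.601, 0.0, 0.0]
ft_force: [0.4, -0.1, 0.4]
grip_width: 0.0547
```

```bash
python3 - <<'E'
from go import *
shifts((.4337,-.1214,.193,-16.3))
E
```

```text
t 18.12 pos [ 0.4345 -0.1213  0.2347] phi -16.11 grip 0.0547 F [ 0.37 -0.06  0.43] q6 -0.24
(0.4337, -0.1214, 0.193, -16.3) shift mm [-0.4 -0.8 41.7] turn rad 0.0033 dist 0.042
```

Call:
{"op": "servo_tool", "data": {"steps": [0.055,0,-0.001,0.03,0.003,0.055,0,-0.001,0.042,0.003,0.055,0,-0.001,0.042,0.003,0.02,0,-0.001,0.042,0.003,0.02,0,-0.001,0.042,0.003,0.02,0,-0.001,0.042,0.003,0.02,0,-0.001,0.042,0.003]}}

```text
time: 19.0
position: [0.4334, -0.1215, 0.1926]
tool_rot: [0.8, 0.6, 0.0, 0.0]
ft_force: [-1.3, 0.1, 3.9]
grip_width: 0.0275
```

```bash
python3 - <<'E'
from go import *
shifts((.4337,-.1214,.275,-16.3),(.6423,-.1303,.275,6.0))
E
```

```text
t 19.0 pos [ 0.4334 -0.1215  0.1926] phi -16.33 grip 0.0275 F [-1.26  0.05  3.87] q6 -0.24
(0.4337, -0.1214, 0.275, -16.3) shift mm [  0.1   0.3 -82.4] turn rad -0.0005 dist 0.082
(0.6423, -0.1303, 0.275, 6.0) shift mm [ 50.2 203.  -82.2] turn rad -0.3898 dist 0.225
```

Call:
{"op": "servo_tool", "data": {"steps": [0.02,0,0,-0.05,0,0.02,0,0,-0.082,0,0.02,0.05,0.203,-0.082,-0.39,0.02,0.05,0.203,-0.082,-0.39,0.02,0.05,0.203,-0.082,-0.39,0.02,0.05,0.203,-0.082,-0.39,0.02,0.05,0.203,-0.082,-0.39,0.02,0.05,0.203,-0.082,-0.39,0.02,0.05,0.203,-0.082,-0.39]}}

```text
time: 20.12
position: [0.6407, -0.1304, 0.274]
tool_rot: [0.669, 0.743, -0.0, -0.001]
ft_force: [0.0, -0.1, -1.0]
grip_width: 0.0271
```

```bash
python3 - <<'E'
from go import *
shifts((.6423,-.1303,.23,6.0))
s=camera("side"); crop(s["pixels"],200,120,350,244,"pics/s15.png",4)
E
```

```text
t 20.12 pos [ 0.6407 -0.1304  0.274 ] phi 5.99 grip 0.0271 F [ 0.01 -0.07 -0.96] q6 -0.48
(0.6423, -0.1303, 0.23, 6.0) shift mm [-0.1  1.7 44. ] turn rad -0.0002 dist 0.044
```

View pics/s15.png

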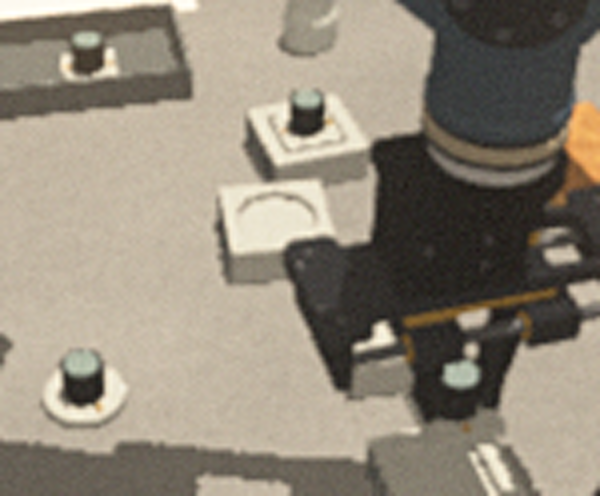

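Call:
{"op": "servo_tool", "data": {"steps": [0.02,0,0.001,0.03,0,0.02,0,0.001,0.044,0,0.02,0,0.001,0.044,0,0.02,0,0.001,0.044,0,0.02,0,0.001,0.044,0]}}

```text
time: 20.8
position: [0.6435, -0.1305, 0.2313]
tool_rot: [0.669, 0.743, 0.0, 0.001]
ft_force: [0.6, 0.2, -1.4]
grip_width: 0.0273
```

```bash
python3 - <<'E'
from go import *
shifts((.6423,-.1303,.2166,6.0))
E
```

```text
t 20.8 pos [ 0.6435 -0.1305  0.2313] phi 6.02 grip 0.0273 F [ 0.61  0.22 -1.38] q6 -0.47
(0.6423, -0.1303, 0.2166, 6.0) shift mm [ 0.4 -1.2 14.7] turn rad 0.0003 dist 0.015
```

Call:
{"op": "servo_tool", "data": {"steps": [0.02,0,-0.001,0.004,0,0.02,0,-0.001,0.008,0,0.02,0,-0.001,0.012,0,0.02,0,-0.001,0.014,0,0.02,0,-0.001,0.0145,0,0.02,0,-0.001,0.0145,0]}}

```text
time: 21.55
position: [0.642, -0.1304, 0.2167]
tool_rot: [0.669, 0.743, -0.0, -0.0]
ft_force: [-1.8, 0.6, 4.9]
grip_width: 0.0274
```

Call:
{"op": "servo_tool", "data": {"steps": [0.05,0,0,0,0,0.05,0,0,0,0,0.05,0,0,0,0,0.05,0,0,-0.02,0,0.05,0,0,-0.06,0,0.05,0.05,-0.06,-0.1,0,0.05,0.09,-0.12,-0.1,0,0.05,0.1,-0.16,-0.1,0,0.05,0.1,-0.16,-0.1,0]}}

```text
time: 22.68
position: [0.468, -0.0457, 0.3168]
tool_rot: [0.669, 0.744, -0.001, -0.002]
ft_force: [0.5, 0.1, -0.7]
grip_width: 0.0498
```

```bash
python3 - <<'E'
from go import *
from fit import *
t=camera("top"); s=camera("side"); crop(s["pixels"],190,130,350,254,"pics/s16.png",4)
crop(t["pixels"],60,130,360,300,"pics/t16.png",2.6)
print("rd",fit(t,"rd",.4321,-.0051,0,.008,.054,.003))
shifts((.432,-.0051,.26,0),(.432,-.0051,.235,0))
E
```

```text
rd (np.float64(0.4332), np.float64(-0.0118), np.float64(0.7), np.float64(-3.0))
t 22.77 pos [ 0.4721 -0.0475  0.317 ] phi 6.03 grip 0.0504 F [ 0.48 -0.54  1.05] q6 -0.44
(0.432, -0.0051, 0.26, 0) shift mm [ 46.4 -35.5  56.9] turn rad 0.1052 dist 0.082
(0.432, -0.0051, 0.235, 0) shift mm [ 46.4 -35.5  81.9] turn rad 0.1052 dist 0.101
```

View pics/s16.png

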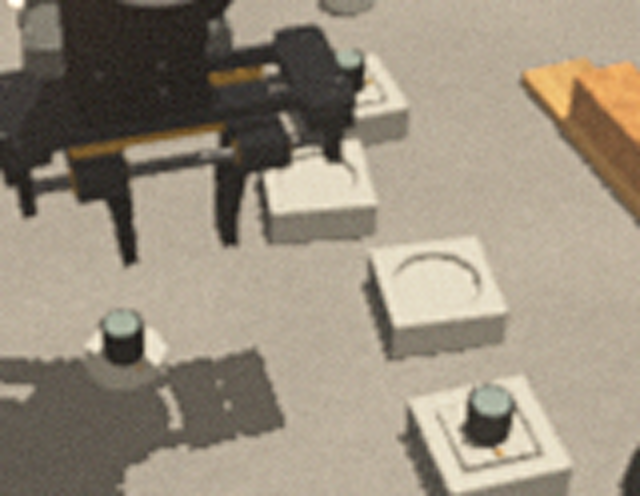

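View pics/t16.png

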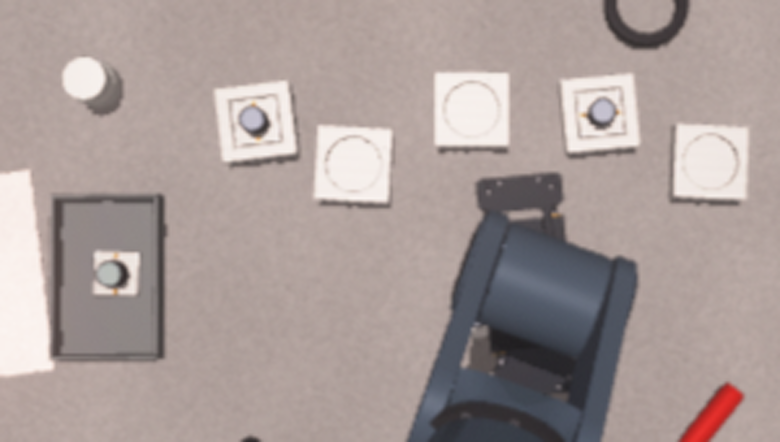

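```bash
python3 - <<'E'
from h import *
import pickle
t,s=pickle.load(open("c0.pkl","rb"))
print(proj(s,[.432,-.005,.034]), 190+123.5/4-.5,130+322.5/4-.5)
E
```

```text
[219.4608561  210.47023829] 220.375 210.125
```

Call:
{"op": "servo_tool", "data": {"steps": [0.055,0.044,-0.033,0.04,0.105,0.055,0.044,-0.033,0.057,0.105,0.055,0.044,-0.033,0.06,0.105,0.055,0.044,-0.033,0.06,0.105]}}

```text
time: 23.28
position: [0.4374, -0.0084, 0.256]
tool_rot: [0.707, 0.707, 0.001, 0.002]
ft_force: [0.5, -0.1, -0.1]
grip_width: 0.0551
```

```bash
python3 - <<'E'
from go import *
shifts((.432,-.0051,.235,0),(.432,-.0051,.1932,0))
s=camera("side"); crop(s["pixels"],190,130,350,254,"pics/s17.png",4)
E
```

```text
t 23.27 pos [ 0.4374 -0.0084  0.256 ] phi -0.03 grip 0.0551 F [ 0.45 -0.11 -0.12] q6 -0.28
(0.432, -0.0051, 0.235, 0) shift mm [ 3.4 -5.4 21. ] turn rad -0.0005 dist 0.022
(0.432, -0.0051, 0.1932, 0) shift mm [ 3.4 -5.6 62.8] turn rad -0.0005 dist 0.063
```

View pics/s17.png

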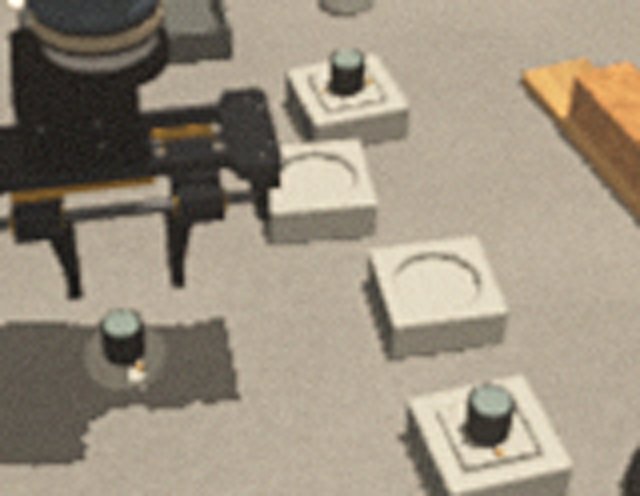

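Call:
{"op": "servo_tool", "data": {"steps": [0.055,0.003,-0.005,0.021,0,0.055,0.003,-0.005,0.021,0,0.055,0.003,-0.005,0.021,0]}}

```text
time: 23.7
position: [0.431, -0.0049, 0.2354]
tool_rot: [0.707, 0.707, 0.001, 0.001]
ft_force: [0.0, 0.6, -0.6]
grip_width: 0.055
```

```bash
python3 - <<'E'
from go import *
shifts((.432,-.0051,.1932,0))
E
```

```text
t 23.7 pos [ 0.431  -0.0049  0.2354] phi -0.02 grip 0.055 F [ 0.01  0.6  -0.59] q6 -0.27
(0.432, -0.0051, 0.1932, 0) shift mm [-0.1  0.9 42.2] turn rad -0.0004 dist 0.042
```

Call:
{"op": "servo_tool", "data": {"steps": [0.055,0,0.001,0.03,0,0.055,0,0.001,0.042,0,0.055,0,0.001,0.042,0,0.02,0,0.001,0.042,0,0.02,0,0.001,0.042,0,0.02,0,0.001,0.042,0,0.02,0,0.001,0.042,0]}}

```text
time: 24.58
position: [0.4313, -0.0045, 0.1931]
tool_rot: [0.707, 0.707, 0.0, 0.0]
ft_force: [-0.2, 0.5, 3.0]
grip_width: 0.0273
```

```bash
python3 - <<'E'
from go import *
shifts((.432,-.0051,.275,0),(.6445,.0045,.275,0))
E
```

```text
t 24.57 pos [ 0.4313 -0.0045  0.1931] phi 0.0 grip 0.0273 F [-0.22  0.54  3.04] q6 -0.27
(0.432, -0.0051, 0.275, 0) shift mm [ -0.6   0.8 -81.9] turn rad 0.0001 dist 0.082
(0.6445, 0.0045, 0.275, 0) shift mm [  9.  213.3 -81.6] turn rad 0.0001 dist 0.229
```

Call:
{"op": "servo_tool", "data": {"steps": [0.02,0,0,-0.05,0,0.02,0,0,-0.082,0,0.02,0.009,0.213,-0.082,0,0.02,0.009,0.213,-0.082,0,0.02,0.009,0.213,-0.082,0,0.02,0.009,0.213,-0.082,0,0.02,0.009,0.213,-0.082,0,0.02,0.009,0.213,-0.082,0,0.02,0.009,0.213,-0.082,0]}}

```text
time: 25.7
position: [0.6427, 0.0046, 0.2744]
tool_rot: [0.707, 0.707, -0.001, -0.001]
ft_force: [0.9, 0.2, -0.3]
grip_width: 0.0274
```

Call:
{"op": "servo_tool", "data": {"steps": [0.02,0,0,0.03,0,0.02,0,0,0.044,0,0.02,0,0,0.044,0,0.02,0,0,0.044,0,0.02,0,0,0.044,0]}}

```text
time: 26.32
position: [0.6445, 0.0044, 0.2317]
tool_rot: [0.707, 0.707, 0.001, 0.001]
ft_force: [-0.7, -0.5, -0.3]
grip_width: 0.027
```

```bash
python3 - <<'E'
from go import *
shifts((.6445,.0047,.2171,0))
s=camera("side"); crop(s["pixels"],200,120,350,244,"pics/s18.png",4)
E
```

```text
t 26.32 pos [0.6445 0.0044 0.2317] phi -0.0 grip 0.027 F [-0.69 -0.49 -0.29] q6 -0.17
(0.6445, 0.0047, 0.2171, 0) shift mm [ 0.3 -0.1 14.6] turn rad -0.0 dist 0.015
```

View pics/s18.png

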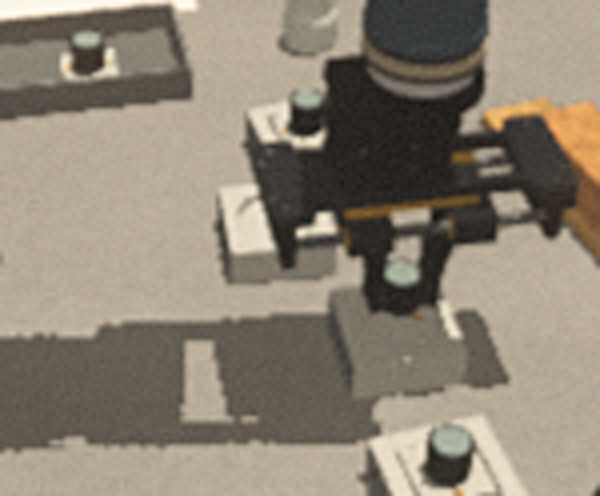

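Call:
{"op": "servo_tool", "data": {"steps": [0.02,0,0,0.004,0,0.02,0,0,0.008,0,0.02,0,0,0.012,0,0.02,0,0,0.014,0,0.02,0,0,0.0145,0,0.02,0,0,0.0145,0]}}

```text
time: 27.12
position: [0.6439, 0.0046, 0.2172]
tool_rot: [0.707, 0.707, -0.0, -0.0]
ft_force: [-2.4, 0.6, 6.4]
grip_width: 0.0274
```

Call:
{"op": "servo_tool", "data": {"steps": [0.05,0,0,0,0,0.05,0,0,0,0,0.05,0,0,0,0,0.05,0,0,-0.02,0,0.05,0,0,-0.06,0,0.05,-0.03,-0.05,-0.12,0,0.05,-0.08,-0.1,-0.18,0,0.05,-0.14,-0.14,-0.18,0,0.05,-0.19,-0.15,-0.18,0,0.05,-0.24,-0.15,-0.18,0,0.05,-0.24,-0.15,-0.18,0]}}

```text
time: 28.5
position: [0.4935, -0.2387, 0.3983]
tool_rot: [0.708, 0.706, 0.0, 0.002]
ft_force: [-0.4, 0.5, 0.4]
grip_width: 0.05
```

```bash
python3 - <<'E'
from go import *
from fit import *
t=camera("top"); s=camera("side"); crop(s["pixels"],190,70,390,270,"pics/s19.png",3)
crop(t["pixels"],60,130,360,300,"pics/t19.png",2.6)
print(fit(t,"sq",.628,.229,8,.032,.046,.0015),fit(t,"sq",.6423,-.1303,6,.032,.046,.0015),fit(t,"rd",.6445,.0045,0,.032,.054,.0015))
shifts((.457,-.41,.40,-2.7))
E
```

```text
(np.float64(0.628), np.float64(0.2279), np.float64(8.2), np.float64(-5.3)) (np.float64(0.6422), np.float64(-0.1299), np.float64(6.1), np.float64(-4.2)) (np.float64(0.6439), np.float64(0.0041), np.float64(2.1), np.float64(-0.1))
t 28.6 pos [ 0.4939 -0.2375  0.3974] phi -0.21 grip 0.0502 F [0.51 0.23 0.11] q6 -0.65
(0.457, -0.41, 0.4, -2.7) shift mm [-172.6  -36.3   -2.5] turn rad 0.0435 dist 0.176
```

View pics/s19.png

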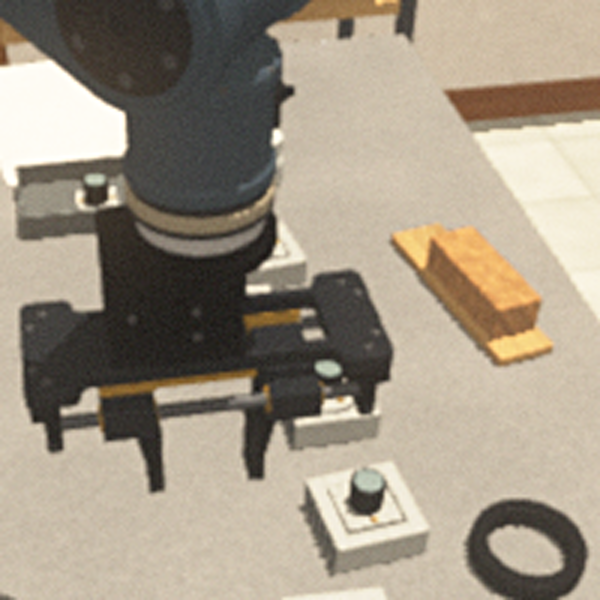

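View pics/t19.png

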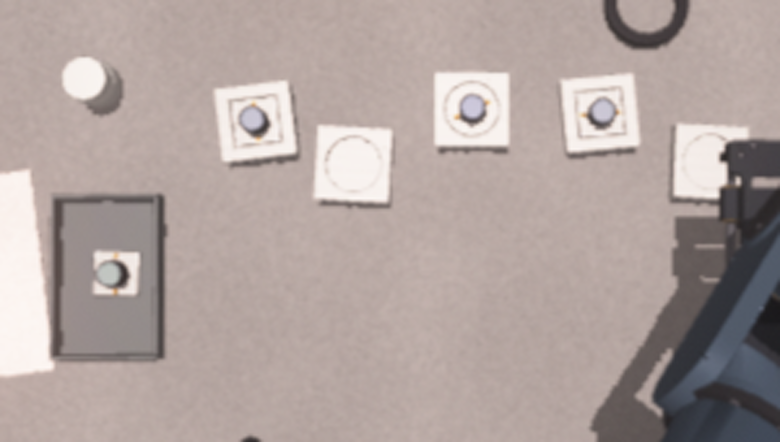

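Call:
{"op": "servo_tool", "data": {"steps": [0.06,-0.172,-0.036,0,0.044,0.06,-0.172,-0.036,0,0.044,0.06,-0.172,-0.036,0,0.044,0.06,-0.172,-0.036,0,0.044,0.06,-0.172,-0.036,0,0.044,0.06,-0.172,-0.036,0,0.044]}}

```text
time: 29.35
position: [0.4589, -0.4052, 0.3961]
tool_rot: [0.722, 0.692, 0.0, -0.001]
ft_force: [0.7, -0.0, -0.4]
grip_width: 0.0599
```

```bash
python3 - <<'E'
from go import *
shifts((.457,-.409,.307,-2.7))
s=camera("side"); crop(s["pixels"],180,220,340,384,"pics/s20.png",3.6)
E
```

```text
t 29.35 pos [ 0.4589 -0.4052  0.3961] phi -2.37 grip 0.0599 F [ 0.67 -0.03 -0.44] q6 -0.86
(0.457, -0.409, 0.307, -2.7) shift mm [-4.  -1.7 89.1] turn rad 0.0057 dist 0.089
```

View pics/s20.png

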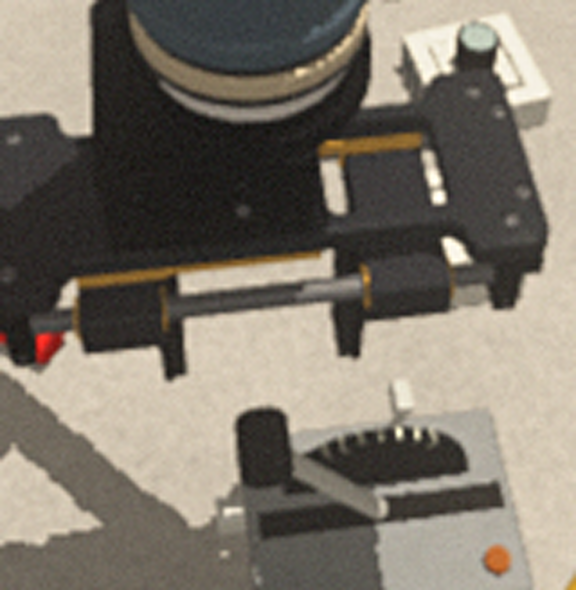

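Call:
{"op": "servo_tool", "data": {"steps": [0.06,-0.003,-0.001,0.04,0.005,0.06,-0.003,-0.001,0.08,0.005,0.06,-0.003,-0.001,0.088,0.005,0.06,-0.003,-0.001,0.088,0.005]}}

```text
time: 29.9
position: [0.4575, -0.41, 0.3085]
tool_rot: [0.724, 0.69, 0.0, -0.0]
ft_force: [0.6, -0.5, 0.3]
grip_width: 0.0601
```

```bash
python3 - <<'E'
from go import *
shifts((.457,-.409,.307,-2.7),(.585,-.4145,.307,-2.7))
E
```

```text
t 29.9 pos [ 0.4575 -0.41    0.3085] phi -2.75 grip 0.0601 F [ 0.59 -0.51  0.34] q6 -0.86
(0.457, -0.409, 0.307, -2.7) shift mm [ 1.  -0.6  1.5] turn rad -0.0009 dist 0.002
(0.585, -0.4145, 0.307, -2.7) shift mm [  1.6 127.6   1.5] turn rad -0.0009 dist 0.128
```

Call:
{"op": "servo_tool", "data": {"steps": [0.06,0.001,0.012,0,0,0.06,0.001,0.026,0,0,0.06,0.001,0.04,0,0,0.06,0.001,0.054,0,0,0.06,0.001,0.068,0,0,0.06,0.001,0.082,0,0,0.06,0.001,0.096,0,0,0.06,0.001,0.108,0,0,0.06,0.001,0.118,0,0,0.06,0.001,0.125,0,0,0.06,0.001,0.128,0,0,0.06,0.001,0.128,0,0]}}

```text
time: 31.4
position: [0.5852, -0.4157, 0.3083]
tool_rot: [0.724, 0.69, 0.0, 0.0]
ft_force: [-0.4, 0.4, -1.3]
grip_width: 0.0598
```

Call:
{"op": "servo_tool", "data": {"steps": [0.06,0,0.002,0,0,0.06,0,0.004,0,0,0.06,0,0.004,0,0]}}

```text
time: 31.78
position: [0.5889, -0.416, 0.3082]
tool_rot: [0.724, 0.69, -0.0, -0.0]
ft_force: [-2.8, -0.1, -1.6]
grip_width: 0.0602
```

Call:
{"op": "servo_tool", "data": {"steps": [0.06,0,0.002,0,0,0.06,0,0.002,0,0,0.06,0,0.002,0,0,0.06,0,0.002,0,0,0.06,0,0.002,0,0,0.06,0,0.002,0,0,0.06,0,0.002,0,0,0.06,0,0.002,0,0,0.06,0,0.002,0,0,0.06,0,0.002,0,0,0.06,0,0.002,0,0,0.06,0,0.002,0,0]}}

```text
time: 33.28
position: [0.5899, -0.4161, 0.308]
tool_rot: [0.724, 0.69, -0.001, -0.002]
ft_force: [-5.8, -0.0, -0.4]
grip_width: 0.0602
```

```bash
python3 - <<'E'
from go import *
st()
s=camera("side"); crop(s["pixels"],200,190,390,384,"pics/s21.png",3)
t=camera("top"); crop(t["pixels"],260,130,440,270,"pics/t21.png",4)
E
```

```text
t 33.27 pos [ 0.5899 -0.4161  0.308 ] phi -2.8 grip 0.0602 F [-5.78 -0.05 -0.36] q6 -0.72
```

View pics/s21.png

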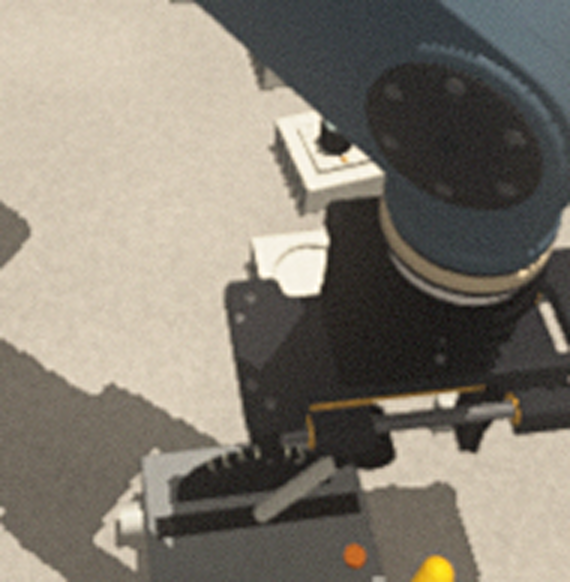

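View pics/t21.png

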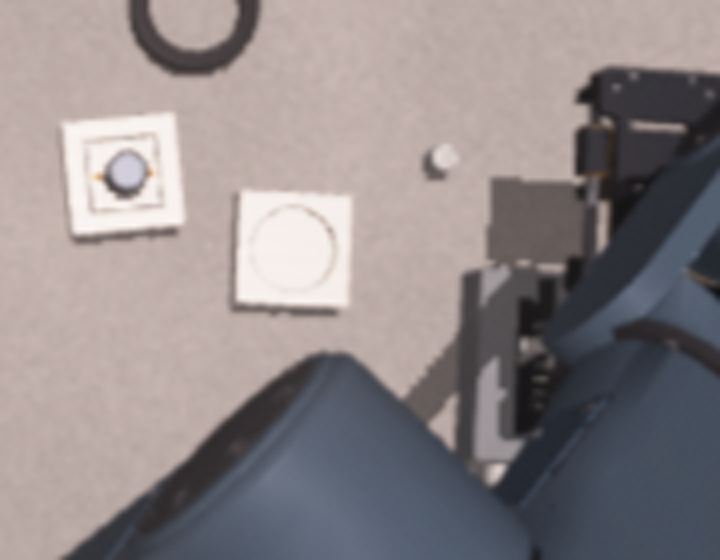

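Call:
{"op": "servo_tool", "data": {"steps": [0.06,0,0,0,0,0.06,0,0,0,0,0.06,0,0,0,0,0.06,0,0,0,0,0.06,0,0,0,0,0.06,0,0,0,0,0.06,0,0,0,0,0.06,0,-0.008,0,0,0.06,0,-0.016,0,0,0.06,0,-0.016,-0.05,0,0.06,0,-0.016,-0.11,0,0.06,0,-0.016,-0.12,0]}}

```text
time: 34.88
position: [0.5758, -0.416, 0.4353]
tool_rot: [0.724, 0.69, 0.001, 0.007]
ft_force: [0.1, -1.1, 0.1]
grip_width: 0.06
```

Call:
{"op": "servo_tool", "data": {"steps": [0.06,0.06,0,0,0,0.06,0.12,0,0,0,0.06,0.18,0,0,0,0.06,0.24,0,0,0,0.06,0.29,0,0,0,0.06,0.29,0,0,0]}}

```text
time: 35.62
position: [0.5886, -0.1217, 0.428]
tool_rot: [0.722, 0.691, 0.0, -0.001]
ft_force: [0.5, -0.6, 0.2]
grip_width: 0.0598
```

```bash
python3 - <<'E'
from go import *
import pickle
st()
s=camera("side"); crop(s["pixels"],235,300,345,384,"pics/s22.png",7)
t=camera("top"); crop(t["pixels"],365,185,425,255,"pics/t22.png",8.5)
pickle.dump((t,s),open("c1.pkl","wb"))
E
```

```text
t 35.62 pos [ 0.5886 -0.1217  0.428 ] phi -2.52 grip 0.0598 F [ 0.53 -0.59  0.19] q6 -0.35
```

View pics/s22.png

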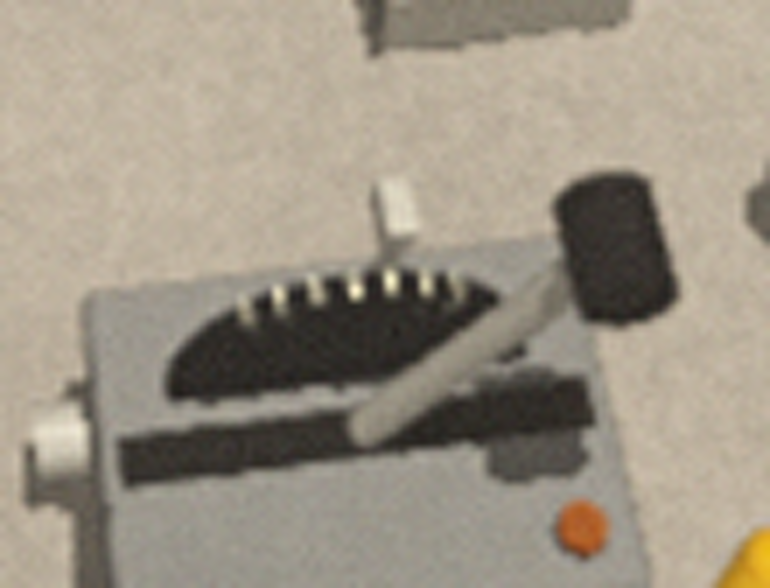

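View pics/t22.png

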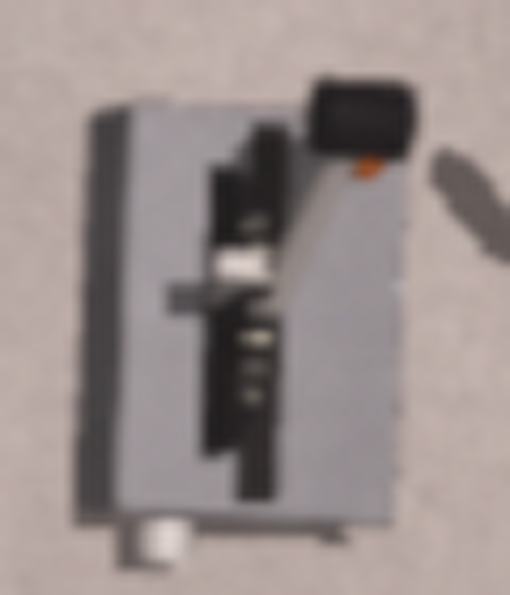

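```bash
cat > dim.py <<'E'
from h import *
import pickle
from scipy.optimize import least_squares
t,s=pickle.load(open("c1.pkl","rb"))
U=lambda x,y,x0,y0,k:np.array([(x+.5)/k-.5+x0,(y+.5)/k-.5+y0])
S=lambda x,y:U(x,y,235,300,7); Tt=lambda x,y:U(x,y,365,185,8.5)
yw=np.radians(-2.7); ex=np.array([np.cos(yw),np.sin(yw),0]); ey=np.array([-np.sin(yw),np.cos(yw),0]); ez=np.array([0,0,1.])
kp,e=tri([ray(t,*Tt(363,117)),ray(s,*S(614,248))]); print("knob",kp,e)
pp,e=tri([ray(t,*Tt(243,265)),ray(s,*S(398,211))]); print("pointer mid",pp,e)
H=kp-.1*(np.sin(.6)*ex+np.cos(.6)*ez); print("hinge from knob full",H)
for Hx in (H,np.array([.5134,-.411,.05])):
    d=pp-Hx; print("ptr in hinge frame",d@ex,d@ey,d@ez,"ang",np.arctan2(d@ex,d@ez)+.6)
    for th in (.7,.75,.8,.85,.9):
        q=[Hx+26e-3*ey+r*(np.sin(th-.6)*ex+np.cos(th-.6)*ez) for r in (.046,.062)]
        for c,nm,inv in ((s,"s",(235,300,7)),(t,"t",(365,185,8.5))):
            print(th,nm,[((proj(c,k)-inv[:2]+.5)*inv[2]-.5).round() for k in q],end=" ")
        print()
E
python3 dim.py
```

```text
knob [ 0.57096719 -0.41447477  0.13315925] [np.float64(0.0004751671920451921), np.float64(0.00047516719204516224)]
pointer mid [ 0.52770434 -0.38609076  0.1095439 ] [np.float64(0.0008000611076819012), np.float64(0.0008000611076816672)]
hinge from knob full [ 0.51456562 -0.41181494  0.05062569]
ptr in hinge frame 0.011912356082238422 0.026314541624596458 0.05891820558382875 ang 0.7994952883199253
0.7 s [array([363., 242.]), array([372., 210.])] 0.7 t [array([230., 288.]), array([247., 281.])] 
0.75 s [array([372., 241.]), array([385., 209.])] 0.75 t [array([230., 280.]), array([247., 271.])] 
0.8 s [array([381., 241.]), array([397., 208.])] 0.8 t [array([230., 273.]), array([247., 261.])] 
0.85 s [array([390., 241.]), array([409., 208.])] 0.85 t [array([229., 265.]), array([246., 251.])] 
0.9 s [array([398., 241.]), array([421., 209.])] 0.9 t [array([229., 258.]), array([246., 241.])] 
ptr in hinge frame 0.013115071708169763 0.025555411600355547 0.05954389614152243 ang 0.8167972175391053
0.7 s [array([357., 240.]), array([367., 208.])] 0.7 t [array([226., 291.]), array([243., 285.])] 
0.75 s [array([366., 240.]), array([379., 208.])] 0.75 t [array([226., 284.]), array([243., 275.])] 
0.8 s [array([375., 240.]), array([391., 207.])] 0.8 t [array([226., 277.]), array([243., 265.])] 
0.85 s [array([384., 240.]), array([404., 207.])] 0.85 t [array([226., 269.]), array([243., 255.])] 
0.9 s [array([393., 240.]), array([415., 208.])] 0.9 t [array([226., 262.]), array([242., 245.])]
```

```bash
python3 - <<'E'
from go import *
shifts((.572,-.4145,.42,-2.7))
E
```

```text
t 35.73 pos [ 0.5891 -0.1251  0.4281] phi -2.72 grip 0.0601 F [ 0.6   0.24 -0.43] q6 -0.35
(0.572, -0.4145, 0.42, -2.7) shift mm [-289.9   -3.4    8.3] turn rad -0.0004 dist 0.29
```

Call:
{"op": "servo_tool", "data": {"steps": [0.06,-0.06,-0.003,0,0,0.06,-0.12,-0.003,0,0,0.06,-0.18,-0.003,0,0,0.06,-0.24,-0.003,0,0,0.06,-0.29,-0.003,0,0,0.06,-0.29,-0.003,0,0,0.06,-0.29,-0.003,0,0]}}

```text
time: 36.6
position: [0.571, -0.4162, 0.4275]
tool_rot: [0.725, 0.689, 0.0, -0.001]
ft_force: [-0.2, 0.2, 0.5]
grip_width: 0.0597
```

```bash
python3 - <<'E'
from go import *
shifts((.571,-.4145,.308,-2.7))
E
```

```text
t 36.6 pos [ 0.571  -0.4162  0.4275] phi -2.94 grip 0.0597 F [-0.2   0.2   0.54] q6 -0.74
(0.571, -0.4145, 0.308, -2.7) shift mm [  1.6   0.  119.5] turn rad -0.0042 dist 0.119
```

Call:
{"op": "servo_tool", "data": {"steps": [0.06,0.001,0,0.05,0,0.06,0.001,0,0.1,0,0.06,0.001,0,0.119,0,0.06,0.001,0,0.119,0,0.06,0.001,-0.01,0.119,0,0.06,0.001,-0.02,0.119,0,0.06,0.001,-0.03,0.119,0,0.06,0.001,-0.04,0.119,0,0.06,0.001,-0.047,0.119,0,0.06,0.001,-0.05,0.119,0,0.06,0.001,-0.05,0.119,0]}}

```text
time: 37.98
position: [0.5215, -0.4117, 0.3092]
tool_rot: [0.724, 0.689, -0.0, -0.0]
ft_force: [2.1, -0.3, 1.4]
grip_width: 0.0598
```

```bash
python3 - <<'E'
from go import *
shifts((.5168,-.412,.308,-2.7))
E
```

```text
t 37.98 pos [ 0.5215 -0.4117  0.3092] phi -2.82 grip 0.0598 F [ 2.13 -0.34  1.42] q6 -0.79
(0.5168, -0.412, 0.308, -2.7) shift mm [-0.6 -4.7  1.2] turn rad -0.0021 dist 0.005
```

Call:
{"op": "servo_tool", "data": {"steps": [0.06,0,-0.002,0,0,0.06,0,-0.0045,0,0,0.06,0,-0.0045,0,0]}}

```text
time: 38.35
position: [0.5173, -0.4113, 0.309]
tool_rot: [0.724, 0.69, -0.0, -0.001]
ft_force: [2.3, -0.7, 1.3]
grip_width: 0.0603
```

Call:
{"op": "servo_tool", "data": {"steps": [0.06,0,0.008,0,0,0.06,0,0.016,0,0,0.06,0,0.016,0,0,0.06,0,0.016,-0.05,0,0.06,0,0.016,-0.11,0,0.06,0,0.016,-0.11,0,0.06,0.06,0.016,-0.11,0,0.06,0.12,0.016,-0.11,0,0.06,0.18,0.016,-0.11,0,0.06,0.24,0.016,-0.11,0,0.06,0.3,0.016,-0.11,0,0.06,0.3,0.016,-0.11,0]}}

```text
time: 39.85
position: [0.5473, -0.1083, 0.4183]
tool_rot: [0.722, 0.692, -0.001, -0.002]
ft_force: [0.0, -0.0, -0.5]
grip_width: 0.0598
```

```bash
python3 - <<'E'
from go import *
import pickle
st()
s=camera("side"); crop(s["pixels"],235,300,345,384,"pics/s23.png",7)
t=camera("top"); crop(t["pixels"],365,185,425,255,"pics/t23.png",8.5)
pickle.dump((t,s),open("c2.pkl","wb"))
E
```

```text
t 39.85 pos [ 0.5473 -0.1083  0.4183] phi -2.46 grip 0.0598 F [ 0.01 -0.04 -0.51] q6 -0.35
```

View pics/s23.png

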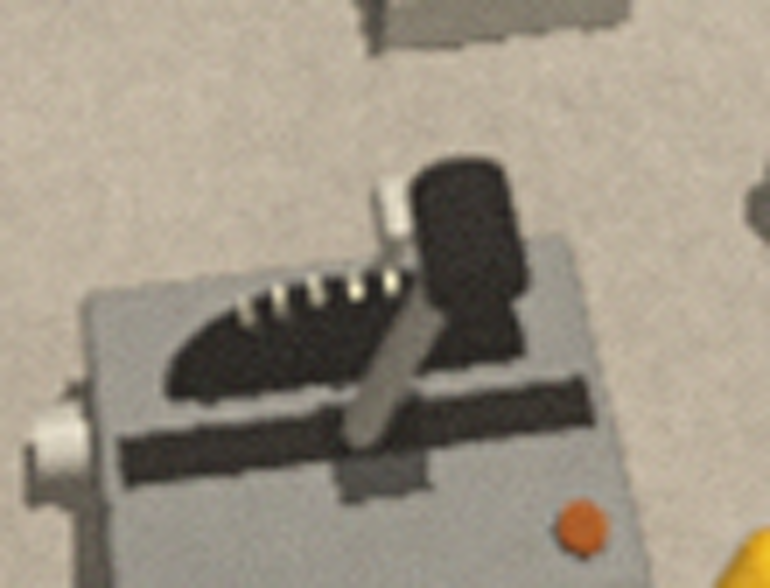

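View pics/t23.png

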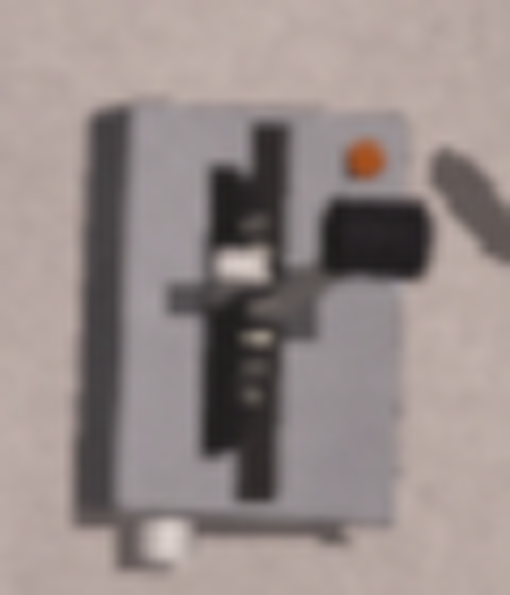

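```bash
cat >> dim.py <<'E'
print("-----")
k2,e=tri([ray(t,*Tt(378,238)),ray(s,*S(468,232))]); print("knob now",k2,e)
# t0 off not available; circle through full knob, now, start knob
for Hx in (H,np.array([.514,-.4115,.05])):
    d=k2-Hx; d2=pp-Hx; d3=kp-Hx
    print("lever",np.arctan2(d@ex,d@ez)+.6,"preset",np.arctan2(d2@ex,d2@ez)+.6,"full",np.arctan2(d3@ex,d3@ez)+.6,"r",np.hypot(d@ex,d@ez))
E
python3 dim.py | sed -n '/-----/,$p'
```

```text
-----
knob now [ 0.53506269 -0.41290218  0.14974571] [np.float64(0.0009437904522465481), np.float64(0.0009437904522466996)]
lever 0.8041915746800483 preset 0.7994952883199253 full 1.2000000000000002 r 0.10122290622698166
lever 0.8085161595454494 preset 0.806798625567782 full 1.2012421344926452 r 0.10195412664727353
```

```bash
python3 - <<'E'
from go import *
import pickle
t,s=pickle.load(open("c2.pkl","rb"))
cv2.imwrite("pics/tf.png",cv2.resize(t["pixels"],(768,576),interpolation=cv2.INTER_CUBIC)); cv2.imwrite("pics/sf.png",cv2.resize(s["pixels"],(768,576),interpolation=cv2.INTER_CUBIC))
E
```

```text
(no output)
```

View pics/tf.png

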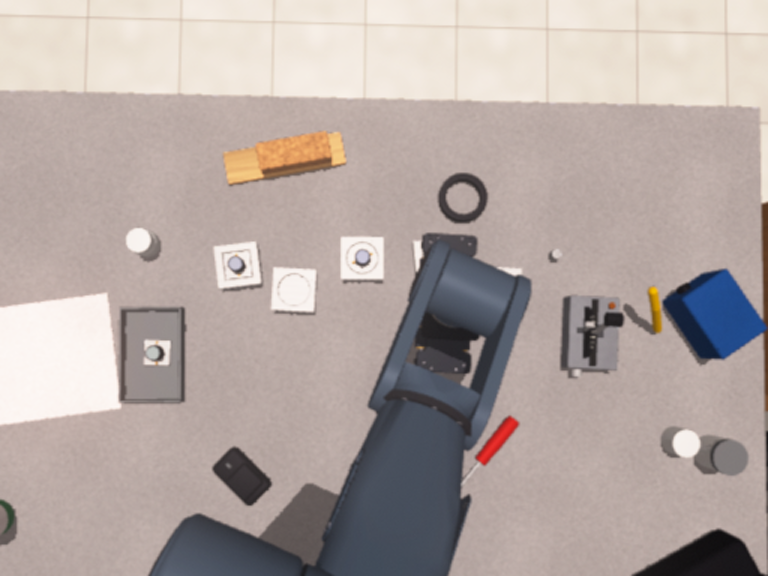

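View pics/sf.png

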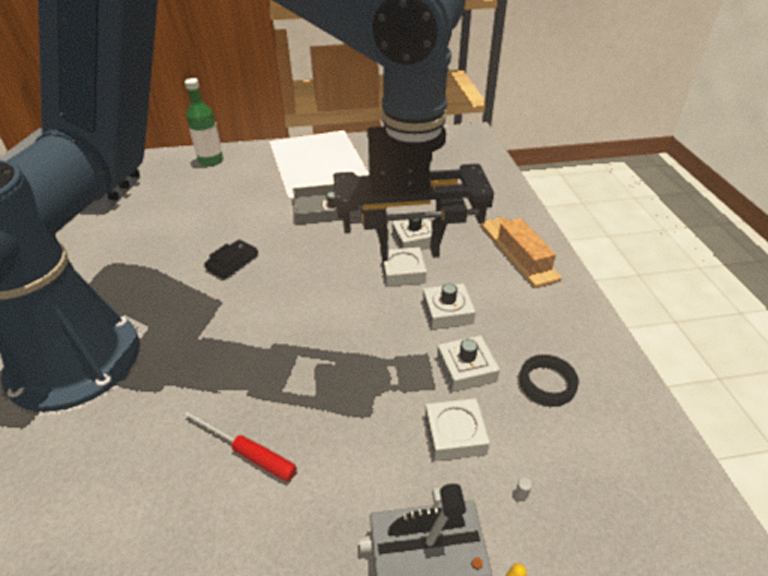

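```bash
python3 -c "
from rig import hand_in; print(hand_in())"
```

```text
the job is handed in; nothing more can be done
None
```

I did the whole job in order and handed it in at about 40 s of the 210 s allowed; no verdict was reported.

- **Dimmer to off:** I pulled the lever back against its off stop, and the wrist force rose to about 7.5 N there.
- **Modules:** One old module was present, a square one, and I set it near the centre of the grey tray. Three new modules were present: two square and one round. I set them into matching free blocks, lens up.
- **Dimmer to full and preset:** I pushed the lever against its full stop and held it there for over two seconds. I then brought it back to the pointer and let go.

Last checks:
- **Seating:** For all three new modules the gripper reached the fully seated height to within about 0.1 mm. The final pictures show each of them level in its pocket.
- **Tray and bystanders:** In the final pictures the old module stands flat in the tray, and the jar and driver bit look untouched.
- **Lever and pointer:** From the two cameras the lever reads about 0.80–0.81 rad and the pointer about 0.80–0.81 rad. The pointer looks unmoved.
- **Gripper:** It is open and clear of everything.

None of the checks failed. My estimates of the dimmer's hinge position differed by up to 2 mm, which changes the lever-to-pointer match by only about 0.014 rad, well within the 0.08 rad limit. In the last top picture the arm hid the second square module, so its final check relies on the side picture and an earlier top one.

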